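# Fit the new relay, then pull the dust filter and hold it up to the lamp

### The arm

A 6-joint arm with a two-finger parallel gripper is mounted at the origin on the work surface. World frame = base frame: x ahead of the robot, y to its left, z up, the work surface at z = 0. Lengths are in m, angles in rad, forces in N, time in s.
With the tool pointing down it reaches from about 0.2 to 0.875 m from the base axis. Payload 3.4 kg.
Tool frame: the origin (TCP) lies at the very end of the fingers, on their centre line; the grasp point (between the pads) lies manip.tcp_to_grasp behind it (manip.tcp_to_grasp is the distance from the TCP to the grasp point, in m); y points along the fingers, x is the direction in which the jaws open and shut, and the axes are right-handed (so a half turn about y gives the same grasp; the last joint's range is limited). The gripper opens to 94 mm and grips with 3 to 60 N. Pads are 16 mm wide; open, the fingers measure 119 mm over their backs; the gripper's body (75 mm by 177 mm) begins 78 mm behind the grasp point.
Start: joints at [1.102, 0.276, 1.505, -0, 1.361, -0.121], TCP at [0.196, 0.541, 0.205] pointing down, gripper open.
Joint ranges: [-2.89, 2.89], [-0.75, 2.08], [0.22, 2.7], [-1.18, 4.32], [0.11, 2.71], [-2.7, 2.7]. Speed limits (rad/s): [2.57, 2.57, 3.14, 3.14, 3.14, 3.14].

### API

Orientations are given as a rotation vector (axis times angle).
In Python, from plant import manip gives the robot as it stands. The module is installed in compiled form; this text tells all that it offers.
- The arm moves only by the tool servo_tool, never from a script. Its argument "deltas" is a list of rows, each a list of 7 numbers: the gripper's target within -1 to 1 (shut at 1, half-way at 0, fully open at -1), then the shift along the world's x, y, z in m, then the turn, a rotation vector about the world's x, y, z in rad. A call has 1 to 5 rows; each row is the pose to reach, as a shift and turn from the pose commanded when the call began; what a row does not reach only later rows make up. A row lasts 1/10 s, in which the tool goes at most 50 mm and 8.59 degrees, less where a joint would pass 70% of its speed; a pose out of reach is approached as far as the arm can. A call with a gripper value outside its range is refused whole. The fingers move at their own pace and stop on an object; the grip force is fixed at half the most. Time passes only in rows, so rows that repeat a pose let the fingers close. It gives the time, the measured TCP pose, the force and the opening at its end, in the units of the state.
- manip.sense(): the state, without advancing time (a new reading comes with each control period).
- manip.grab_frame(name): name is "side" or "top" or "wrist"; returns a dict with "color" (384x512x3 uint8, red, green, blue), "K" (3x3 intrinsics, pixels), "distortion" ([k1, k2, p1, p2, k3] as OpenCV has them; the pictures are not rectified), "R" (3x3) and "t" (3): a world point X has camera coordinates R X + t; the wrist camera has in their place "tool_from_camera" (4x4, takes a point from camera to tool coordinates, whose origin is the TCP and whose axes are the tool frame's). Camera axes: x right, y down, z forward; pixel columns grow to the right and rows downward; lengths in m; the calibration is good to about 2 mm. A picture is of the moment at which its call begins: read the wrist's pose just before it. There is no depth.
- manip.sign_off(): hands the job in, once; it reports no verdict.
Trained networks look in the newest picture that a camera, given by its name, has taken for a name from the list of things; names that differ only in an ending like _2 or _b are one class to them, and where a whole thing is asked for, a point or a joint stands for the part that bears it (a point fixed in the world has none). Each returns a list of dicts, best first, with "score" (0 to 1); they miss things now and then, are a little off and sometimes report something else, mostly with a low value. They report only what shows in the picture. A call takes as long as a camera call. They do not tell look-alikes from the thing itself.
- manip.find_in(target, camera): "point" ([column, row] as shares, 0 to 1, of the picture: columns of its width, rows of its height, amid what is visible of it).
The state is a dict: "t": time; "joints": joint angles; "qvel": joint speeds; "joint_torque": joint torques, N m; "tcp_pos": TCP position; "orientation": TCP orientation; "wrist_force": force on the tool from outside, world axes, zero at the start; "moment": the same for the moment, N m; "width": finger opening in m.
Only numpy, scipy, OpenCV 4.12 (cv2) and the standard library are available. Lean on these libraries where they do the work, as an engineer would, in place of code of your own. Each camera call takes 0.05 s, during which the arm holds its last target.

### The job

This power unit overheated and burnt out its relay: plug the new large relay (not the small one) fully home in the empty relay base on top of the unit and swing the hold-down lever shut over it. Then lift open the filter flap at the unit's end, draw the filter cassette out from under it, and hold it up in the lamp's beam, upright and square on to the lamp, at the viewing point about 15 cm in front of the shade and level with it. Finish holding the filter there in the gripper, still and clear of the lamp and the unit; leave the other things on the bench where they are.

Things in the scene. Friction and masses are not known exactly. Their poses are not given: they have to be found in the camera images.
- relay_center (a point): Centre of the new relay: an upright block 28 (own x) x 38 (own y) x 56 mm tall, clear case on a black base, 80 g, standing on the bench about its own z (up); the point is half-way up, 28 mm over the bench. It goes into the base upright with its 28 mm side along the unit's x; either way round.
- socket (a point): Centre of the mouth of the relay base's pocket, at the base's top, 114 mm over the bench, 24 mm over the unit's top. Axes are the unit's: x across its 190 mm depth, y along its 320 mm length towards the flap, z up. Pocket 31 (x) x 41 (y) mm, 20 mm deep, 3 mm chamfers; a relay fully home has its centre 8 mm and its top 36 mm above this point. The base is 52 x 68 mm.
- lever (a joint): Hold-down lever of the relay base, rad: 0 = shut, lying level along +y over the relay's top (its underside 2 mm above a relay that is home); about 1.6 = upright; up to 2.3 = leaning back, away from the flap. It starts between 1.75 and 2.2 and stays where it is left (friction 0.05 N m, under 1 N at the tip).
- lever_pivot (a point): Lever's pivot axis (along the unit's x), 50 mm from the socket centre towards the unit's -y, 42 mm above the socket mouth. Fixed to the unit, with the unit's axes.
- lever_tip (a point): Centre of the black roll at the lever's end, 84 mm from the pivot: 14 mm in diameter, 14 mm long across (unit's x). The lever is a flat bar 12 mm wide and 8 mm thick. When shut the roll is 15 mm beyond the relay's side.
- flap (a joint): Filter flap: a sheet-metal hood 188 (x) x 76 (y) x 28 mm high over the lower bay at the unit's +y end, rad: 0 = closed (top 94 mm over the bench), 1.57 = standing up, 2.0 = fully open against its stop, leaning outwards; the edge towards the relay lifts. Starts closed; it stays where it is left (hinge friction 0.07 N m, about 2 N at the knob).
- flap_knob (a point): Centre of the flap's knob: a plain cylinder 18 mm in diameter, 22 mm tall, standing on the flap's top near its edge towards the relay; when closed the point is 105 mm over the bench, 11 mm over the flap, and 58 mm from the hinge line towards the unit's -y, 39 mm above it. Moves with the flap.
- flap_hinge (a point): Middle of the flap's hinge line, which runs along the unit's x at the unit's +y end, 66 mm over the bench. Fixed to the unit, with the unit's axes: x and y level, y pointing outwards away from the relay.
- filter_center (a point): Centre of the filter's frame, an upright plate 110 (own x) x 10 (own y, its faces' normal) x 60 mm (own z), 80 g, with mesh. It stands 58 mm deep in a loose slot (2 mm play) under the closed flap, normal along the unit's y, centre 38 mm over the bench, 35 mm from the hinge line towards the unit's -y; frame top 2 mm above the bay's deck (66 mm over the bench). Lift 60 mm to free it.
- filter_tab (a point): Centre of the filter's grip tab, a block 36 (own x) x 10 (own y) x 22 mm tall on the middle of the frame's top edge, 41 mm above the frame's centre; its top is 90 mm over the bench while in place. The bay's deck round it is free when the flap is open; the unit's main case, 90 mm high, begins 39 mm from the tab's centre on the relay's side.
- lamp_spot (a point): Viewing point in the lamp's beam, 150 mm in front of the mouth of the shade, on the shade's axis, 210 mm over the bench. Axes are the lamp's: its +x points level along the beam axis back to the lamp, z up. The shade (112 mm across at the mouth, 85 mm long) and the lamp's foot (124 mm across) are fixed to the bench beyond it.
- small_relay_center (a point): Centre of a smaller relay, 18 x 22 x 30 mm, same looks, standing on the bench (bystander).
- capacitor: Aluminium can capacitor, 35 mm in diameter, 46 mm tall, upright (bystander); origin under its centre.
- spool: Spool, 56 mm in diameter, 40 mm tall, standing on its flange (bystander); origin under its centre.
- tweezers: Steel tweezers, 130 x 12 x 8 mm, lying along the top of the unit near its +x edge (bystander).
- meter: Hand-held multimeter lying on its back, 150 x 78 x 32 mm (bystander); origin under its centre.
- dish: Small steel screw dish on top of the unit between relay base and flap, towards the unit's -x, 60 mm in diameter, 14 mm tall (bystander); origin under its centre.
- tray: Divided parts tray, 120 x 160 x 30 mm (bystander); origin under its centre.
Mind the look-alikes: they are no part of the job. What is shaped like the part that bears relay_center but green is not meant.

How it is judged:
On the way, in this order (a step that is already met when the one before it is completed fails the run):
1. the new relay is fully home in its base and the hold-down lever is shut over it (horizontal distance between relay_center and socket below 0.006 m and z of relay_center in the frame of socket between 0.003 and 0.012 m and angle between relay_center's own z axis and vertical below 0.12 rad and value of joint lever below 0.08 rad), for 0.2 s.
2. the filter flap is lifted open (value of joint flap above 1.2 rad), for 0.2 s.
3. the filter is drawn right out of its slot (height (world z) of filter_center above 0.105 m and contact force between the fingers and filter above 0.5 N), for 0.2 s.
At the end, for the whole second after the job is handed in: Relay within 6 mm of the pocket axis, 4 mm of its bottom and 0.12 rad of upright; lever below 0.08 rad. The gripper holds the filter still (40 mm/s), clear of lamp and unit, its centre within 45 mm of the viewing point, upright and square to the lamp within 0.30 rad (all of step 1 and distance between filter_center and lamp_spot below 0.045 m and angle between the y axis of filter_center and the x axis of lamp_spot, either way round below 0.3 rad and angle between filter_center's own z axis and vertical below 0.3 rad and contact force between the fingers and filter above 0.5 N and contact force between filter and lamp below 0.1 N and contact force between filter and unit below 0.1 N and linear speed of filter below 0.04 m/s); the arm keeps its last pose, push and grip.
It fails at once if one of the other things on the bench or on the unit is pushed more than 30 mm out of its place (distance of any of small_relay_center, capacitor, spool, tweezers, meter, dish, tray from where it was at the start of the episode above 0.03 m).
It also fails if it takes over 72 s, if anything falls off the work surface, if the arm or the gripper's body presses on something with over 40 N, if the wrist force passes 120 N, or if a joint passes its speed limit or range.

## Working session

There is one attempt and no reset: what is moved stays moved. The work goes in short steps, Python scripts to look and compute and a tool call to move; the robot and the scene stay as the last step left them, time stands still between calls to the robot, and variables do not carry over. Pictures are saved under pics/ and viewed, and the job is handed in when it is done.

Besides the shell and the picture viewer there is one more tool, called after "Request:" as name(argument=value, ...) on one line, values as JSON. servo_tool: Moves the arm, as the interface text tells. Its arguments: {"type":"object","properties":{"deltas":{"type":"array"}},"required":["deltas"]}

```bash
mkdir -p pics; ls; python3 - <<'E'
from plant import manip
import cv2
s=manip.sense()
for k,v in s.items(): print(k,v)
print(manip.tcp_to_grasp)
for n in ("side","top","wrist"):
    f=manip.grab_frame(n)
    cv2.imwrite(f"pics/{n}0.png",cv2.resize(f["color"][:,:,::-1],None,fx=1.5,fy=1.5,interpolation=cv2.INTER_CUBIC))
    print(n,{k:v for k,v in f.items() if k!="color"})
E
```

```text
pics
t 0.0
joints [ 1.10196495e+00  2.76569101e-01  1.50611485e+00 -5.47955629e-05
  1.36068376e+00 -1.20965833e-01]
qvel [ 0.00101704 -0.00013126 -0.00134695 -0.00139406 -0.00088087  0.00091987]
joint_torque [ 1.19824468e-03 -4.04577291e+01 -2.37228298e+01  6.99447189e-02
  3.46272206e-02 -1.32682717e-04]
tcp_pos [0.19576258 0.54004975 0.20462679]
orientation [-1.35482719 -0.94809809  0.95064576]
wrist_force [-0.24381135  0.06968292  0.50537406]
moment [ 0.049247    0.01817468 -0.00920084]
width 0.09367477385469179
0.0188
side {'K': array([[366.64119339,   0.        , 253.03750192],
       [  0.        , 366.64119339, 189.74089181],
       [  0.        ,   0.        ,   1.        ]]), 'distortion': array([-0.02004067,  0.        ,  0.        ,  0.        ,  0.        ]), 'R': array([[ 7.94553362e-01, -6.07194328e-01,  5.28330081e-05],
       [-4.29507488e-01, -5.62100048e-01, -7.06800434e-01],
       [ 4.29194912e-01,  5.61567969e-01, -7.07412993e-01]]), 't': array([-0.47804532,  0.24754908,  0.92696899])}
top {'K': array([[358.94304679,   0.        , 258.7424548 ],
       [  0.    
[... 296 characters left out ...]
,  0.01996326, -0.98682279]]), 't': array([-0.09504002,  0.51185957,  1.08240721])}
wrist {'K': array([[345.35410261,   0.        , 250.36208199],
       [  0.        , 345.35410261, 197.40162276],
       [  0.        ,   0.        ,   1.        ]]), 'distortion': array([-0.01210022,  0.        ,  0.        ,  0.        ,  0.        ]), 'tool_from_camera': array([[ 9.99999156e-01, -5.38176108e-04, -1.18246343e-03,
         8.23011180e-04],
       [ 9.77302550e-04, -2.88073731e-01,  9.57607733e-01,
        -1.78587184e-01],
       [-8.55998255e-04, -9.57608080e-01, -2.88072962e-01,
         8.35867248e-02],
       [ 0.00000000e+00,  0.00000000e+00,  0.00000000e+00,
         1.00000000e+00]])}
```

View pics/side0.png

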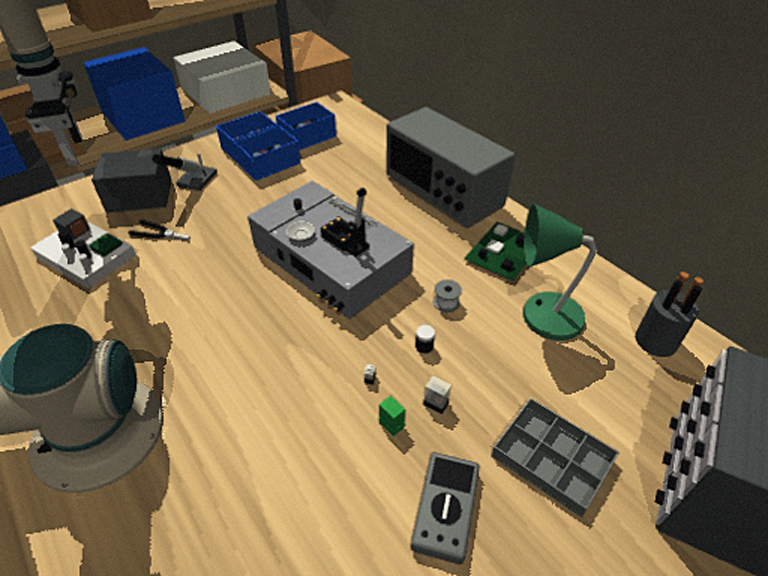

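View pics/top0.png

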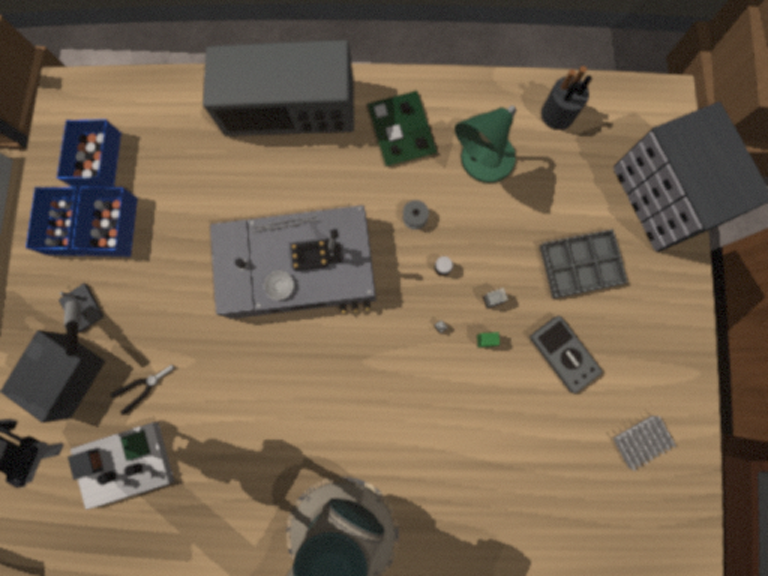

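View pics/wrist0.png

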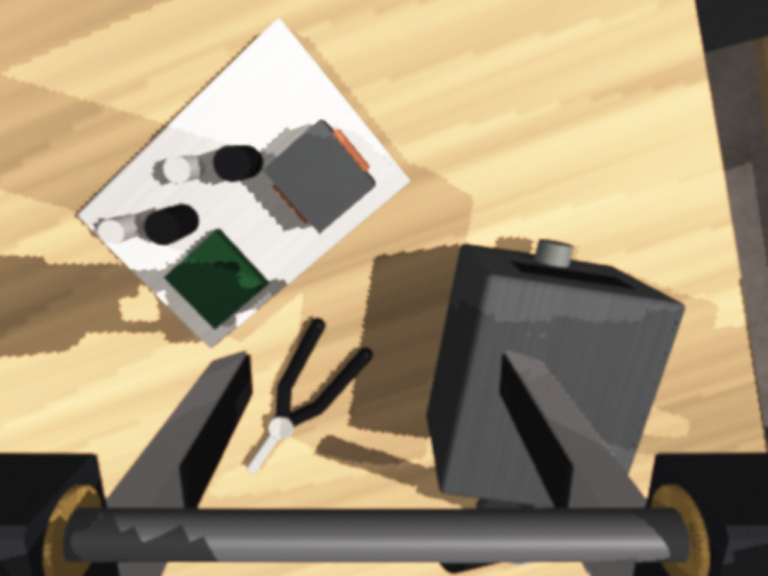

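```bash
cat > h.py <<'E'
from plant import manip
import numpy as np, cv2
from scipy.spatial.transform import Rotation as Ro
def cam(f,s=None):
    """returns R,t world->cam"""
    if "R" in f: return np.array(f["R"]),np.array(f["t"])
    Rt=Ro.from_rotvec(s["orientation"]).as_matrix(); T=f["tool_from_camera"]
    Rwc=Rt@T[:3,:3]; c=Rt@T[:3,3]+s["tcp_pos"]
    return Rwc.T,-Rwc.T@c
def proj(f,R,t,X):
    p,_=cv2.projectPoints(np.atleast_2d(np.array(X,float)),cv2.Rodrigues(R)[0],t,f["K"],f["distortion"]); return p[:,0]
def ray(f,R,t,px):
    u=cv2.undistortPoints(np.array([[px]],float),f["K"],f["distortion"])[0,0]
    return -R.T@t, R.T@np.array([u[0],u[1],1])
def atz(f,R,t,px,z):
    c,d=ray(f,R,t,px); return c+d*(z-c[2])/d[2]
def tri(rays):
    A=np.zeros((3,3));b=np.zeros(3)
    for c,d in rays:
        d=d/np.linalg.norm(d);P=np.eye(3)-np.outer(d,d);A+=P;b+=P@c
    X=np.linalg.solve(A,b)
    return X,[np.linalg.norm((np.eye(3)-np.outer(d,d)/(d@d))@(X-c)) for c,d in rays]
E
python3 - <<'E'
from h import *
names="relay_center lever lever_tip flap flap_knob filter_tab small_relay_center capacitor spool tweezers meter dish tray".split()
fs={n:manip.grab_frame(n) for n in("side","top")}
for nm in names:
    for c in("side","top"):
        r=manip.find_in(nm,c)
        f=fs[c]
        print(nm,c,[(np.round(np.array(q["point"])*[512,384],1).tolist(),round(q["score"],2)) for q in r[:4]])
E
```

```text
relay_center side [([258.3, 278.2], 0.79), ([290.0, 265.9], 0.67)]
relay_center top [([328.0, 200.4], 0.61), ([326.2, 224.7], 0.49)]
lever side []
lever top [([220.9, 154.7], 0.5)]
lever_tip side []
lever_tip top []
flap side [([191.2, 140.1], 0.78), ([220.9, 167.3], 0.73), ([370.5, 301.2], 0.27)]
flap top [([154.1, 176.8], 0.73), ([175.1, 154.3], 0.64)]
flap_knob side [([186.5, 139.1], 0.97)]
flap_knob top [([152.7, 181.1], 0.85)]
filter_tab side []
filter_tab top []
small_relay_center side []
small_relay_center top [([294.9, 217.3], 0.5), ([184.6, 190.2], 0.26)]
capacitor side []
capacitor top []
spool side [([296.4, 198.5], 0.67)]
spool top [([276.3, 142.1], 0.5)]
tweezers side []
tweezers top [([196.5, 148.9], 0.48)]
meter side [([294.7, 341.6], 0.77)]
meter top [([377.1, 236.3], 0.81)]
dish side [([196.7, 152.4], 0.55)]
dish top [([184.7, 189.8], 0.83)]
tray side [([369.1, 301.9], 0.75), ([295.2, 197.4], 0.34)]
tray top []
```

```bash
python3 - <<'E'
from h import *
def crop(n,x0,y0,x1,y1,k,name):
    f=manip.grab_frame(n)
    cv2.imwrite(f"pics/{name}.png",cv2.resize(f["color"][y0:y1,x0:x1,::-1],None,fx=k,fy=k,interpolation=cv2.INTER_CUBIC))
crop("top",130,125,270,225,5,"topunit")
crop("side",155,110,285,220,5.4,"sideunit")
crop("side",225,205,325,305,6,"siderelay")
crop("top",270,160,360,240,6,"toprelay")
crop("top",290,50,380,130,6,"toplamp")
crop("side",320,110,420,230,5,"sidelamp")
E
```

```text
(no output)
```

View pics/topunit.png

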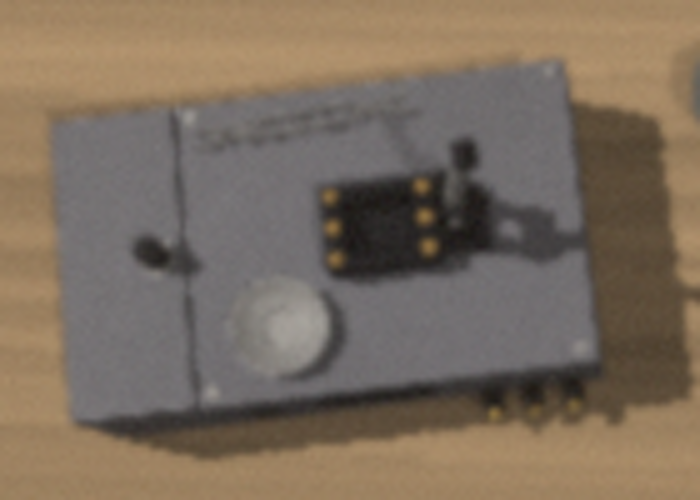

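View pics/sideunit.png

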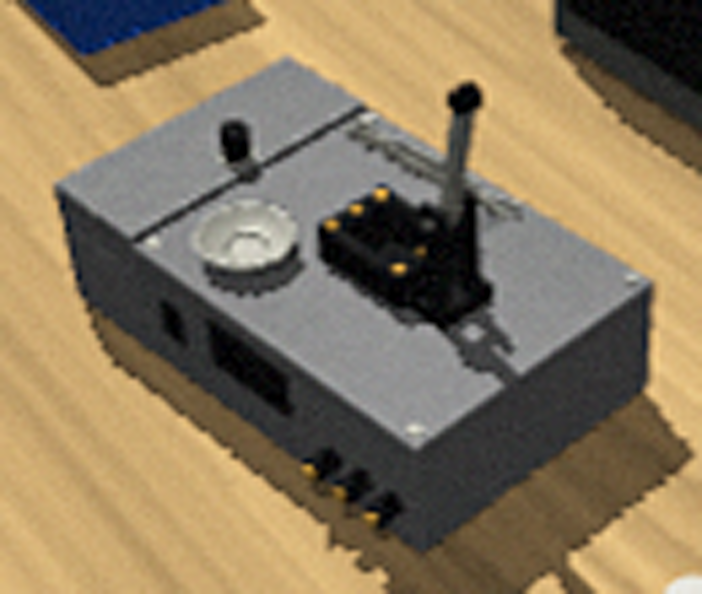

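View pics/siderelay.png

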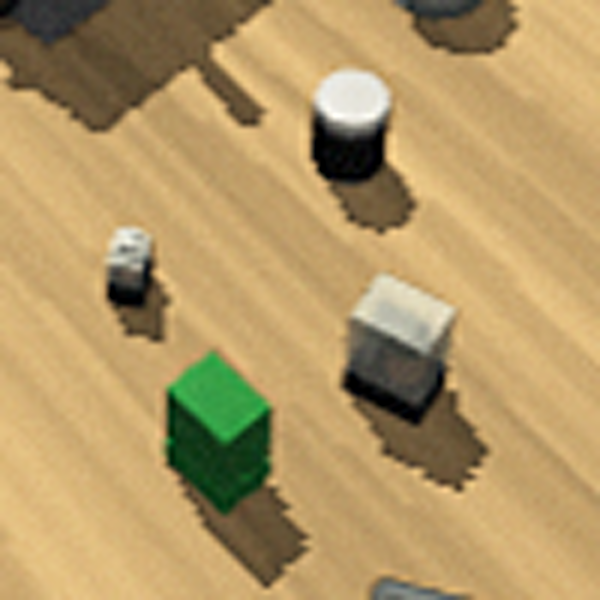

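View pics/toprelay.png

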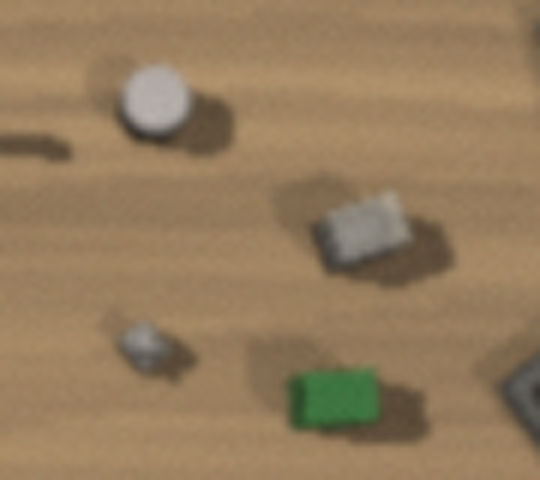

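View pics/toplamp.png

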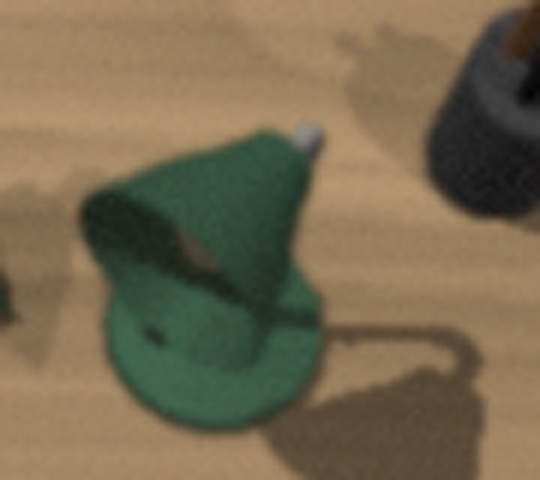

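View pics/sidelamp.png

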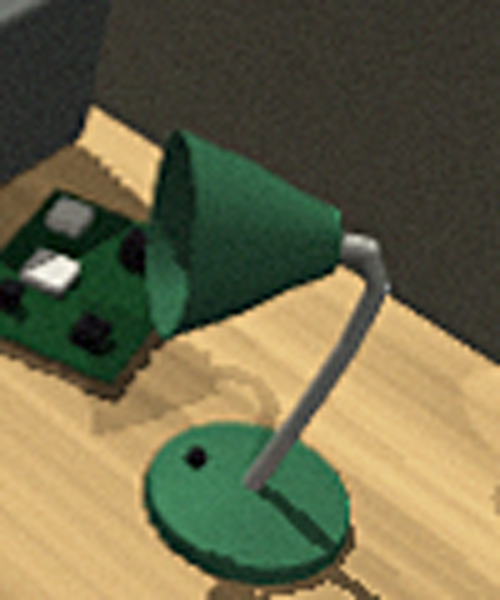

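```bash
cat > fit.py <<'E'
from h import *
from scipy.optimize import least_squares
F={n:manip.grab_frame(n) for n in("side","top")}
C={n:cam(F[n]) for n in F}
T=lambda p:(p[0]/5+130,p[1]/5+125)
S=lambda p:(p[0]/5.4+155,p[1]/5.4+110)
def W(pose,P):
    x,y,a=pose; c,s=np.cos(a),np.sin(a)
    return np.array([x+c*P[0]-s*P[1],y+s*P[0]+c*P[1],P[2]])
obs=[("top",T((565,60)),(.095,-.16,.09)),("top",T((600,365)),(-.095,-.16,.09)),("top",T((52,120)),(.095,.16,.094)),("top",T((75,420)),(-.095,.16,.094)),
("side",S((650,288)),(.095,-.16,.09)),("side",S((420,447)),(-.095,-.16,.09)),("side",S((57,188)),(-.095,.16,.094)),("side",S((288,57)),(.095,.16,.094))]
def fit(obs,p0):
    r=lambda p:np.concatenate([proj(F[c],*C[c],W(p,P))[0]-np.array(px) for c,px,P in obs])
    q=least_squares(r,p0); return q.x,r(q.x).reshape(-1,2)
if __name__=="__main__":
    u,res=fit(obs,[.5,.1,0.1]); print("unit",u,res.round(1).tolist())
    c,s=np.cos(u[2]),np.sin(u[2]); Ru=np.array([[c,-s],[s,c]])
    loc=lambda X:(Ru.T@(X[:2]-u[:2])).round(4)
    g=atz(F["top"],*C["top"],T((379,221)),.114); print("socket top",g,loc(g))
    for p in [(330,196),(333,228),(336,258),(422,186),(425,215),(429,246)]: print("gold",loc(atz(F["top"],*C["top"],T(p),.114)))
    for p in [(382,194),(356,210),(331,225),(400,268)]: print("goldS",loc(atz(F["side"],*C["side"],S(p),.114)))
    X,e=tri([ray(F["top"],*C["top"],T((462,152))),ray(F["side"],*C["side"],S((465,97)))]); print("tip",X,e,loc(X))
    X,e=tri([ray(F["top"],*C["top"],(152.7,181.1)),ray(F["side"],*C["side"],(186.5,139.1))]); print("knob find",X,e,loc(X))
    print("dish",loc(atz(F["top"],*C["top"],T((280,325)),.104)))
    # relay
    t=lambda p:(p[0]/6+270,p[1]/6+160); d=lambda p:(p[0]/6+225,p[1]/6+205)
    a,b=.014,.019
    best=None
    for y0 in np.arange(0,3.1,.5):
        ob=[("top",t((320,232)),(a,-b)),("top",t((393,193)),(a,b)),("top",t((412,238)),(-a,b)),("top",t((340,268)),(-a,-b)),
            ]
        X0=atz(F["side"],*C["side"],(292,258),.056)
        # side corners in image order
        ob2=[("side",d((387,273)),None),("side",d((455,317)),None),("side",d((412,352)),None),("side",d((350,320)),None)]
        for perm in range(4):
            for flip in (0,):
                cor=[(a,-b),(a,b),(-a,b),(-a,-b)]
                for k2 in range(4):
                    o=[(ob[i][0],ob[i][1],(*cor[(i+perm)%4],.056)) for i in range(4)]+[("side",ob2[i][1],(*cor[(i+k2)%4],.056)) for i in range(4)]
                    q,r=fit(o,[X0[0],X0[1],y0]); 
                    if best is None or (r**2).sum()<best[0]: best=((r**2).sum(),q,r)
    print("relay",best[1],best[2].round(1).tolist())
    L=lambda p:(p[0]/6+290,p[1]/6+50)
    for p in [(82,205),(275,310),(308,138)]: print("lamp",atz(F["top"],*C["top"],L(p),.21))
E
python3 fit.py
```

```text
unit [0.5523766  0.11312622 0.14495367] [[0.8, -0.1], [0.7, -0.3], [0.4, 0.0], [-0.4, 1.0], [1.3, -1.4], [-0.8, 0.6], [-1.2, -1.4], [0.4, -1.0]]
socket top [0.5598286  0.07596203 0.114     ] [ 0.002  -0.0379]
gold [ 0.0207 -0.0101]
gold [ 0.0011 -0.0102]
gold [-0.0172 -0.0104]
gold [ 0.0201 -0.0653]
gold [ 0.0023 -0.0654]
gold [-0.0166 -0.066 ]
goldS [ 0.0192 -0.0122]
goldS [-0.0013 -0.0124]
goldS [-0.0204 -0.0123]
goldS [-0.0188 -0.0682]
tip [0.57113075 0.01342587 0.23451141] [np.float64(0.0006205389428204422), np.float64(0.0006205389428205491)] [ 0.0042 -0.1014]
knob find [0.51861314 0.24650437 0.08172129] [np.float64(0.007871467073500041), np.float64(0.007871467073500081)] [-0.0141  0.1369]
dish [-0.0513  0.0281]
relay [ 0.48973765 -0.3063852  -2.55701182] [[5.7, 7.1], [3.8, 7.0], [-4.4, -8.1], [-2.7, -6.6], [-6.8, 8.8], [-3.4, 5.7], [6.5, -9.0], [2.4, -7.7]]
lamp [ 0.7898162  -0.20205911  0.21      ]
lamp [ 0.74001106 -0.29170914  0.21      ]
lamp [ 0.82732097 -0.3088082   0.21      ]
```

```bash
python3 - <<'E'
from h import *
def crop(n,x0,y0,x1,y1,k,name):
    f=manip.grab_frame(n)
    im=f["color"][y0:y1,x0:x1,::-1].astype(float); im=np.clip(im*1.6,0,255).astype(np.uint8)
    cv2.imwrite(f"pics/{name}.png",cv2.resize(im,None,fx=k,fy=k,interpolation=cv2.INTER_CUBIC))
crop("side",340,130,400,185,10,"sidelamp2")
crop("top",300,65,350,125,10,"toplamp2")
E
sed -i 's/cor=\[(a,-b),(a,b),(-a,b),(-a,-b)\]/cor=[(-a,-b),(-a,b),(a,b),(a,-b)]/' fit.py; python3 fit.py | grep ^relay
```

```text
relay [ 0.48947327 -0.30651872  0.33687074] [[1.1, -2.4], [0.5, 0.4], [0.4, 1.5], [0.7, 0.2], [-1.9, -0.7], [-0.1, -1.2], [1.7, 0.8], [-1.2, -0.9]]
```

View pics/sidelamp2.png

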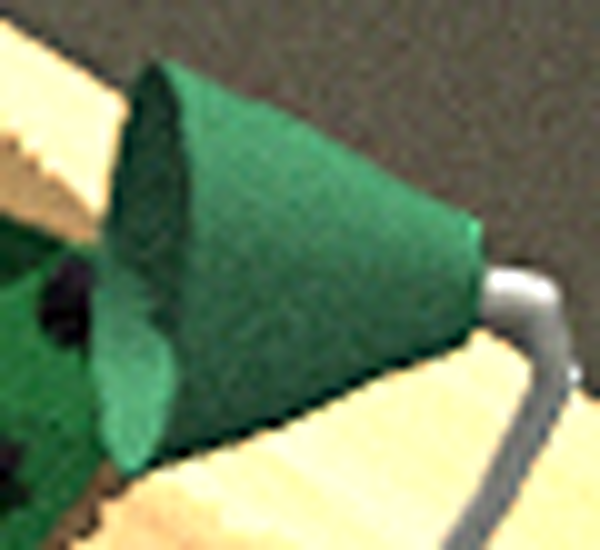

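View pics/toplamp2.png

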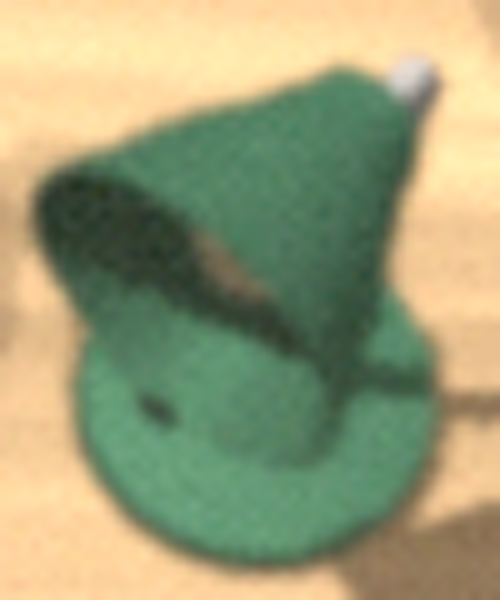

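```bash
cat > lamp.py <<'E'
from fit import *
ps=np.array([(165,62),(130,110),(108,190),(95,300),(98,390),(110,440),(135,470),(165,430),(178,370),(189,280),(189,200),(184,110)])/10+[340,130]
pt=np.array([(40,210),(60,180),(110,175),(200,235),(280,310),(335,380),(320,440),(130,370),(75,310),(45,240)])/10+[300,65]
th=np.linspace(0,2*np.pi,200)
def circ(p,r=.056,off=0):
    x,y,z,a=p; ax=np.array([np.cos(a),np.sin(a),0]); h=np.array([-np.sin(a),np.cos(a),0])
    return np.array([x,y,z])+off*ax+r*(np.outer(np.cos(th),h)+np.outer(np.sin(th),[0,0,1]))
def res(p):
    o=[]
    for n,q in(("side",ps),("top",pt)):
        c=proj(F[n],*C[n],circ(p))
        o+= [np.linalg.norm(c-k,axis=1).min() for k in q]
    return np.array(o+[(p[2]-.21)/.001])
best=min((least_squares(res,[.765,-.247,.21,a]) for a in np.radians([-60,-45,-30,-15])),key=lambda q:q.cost)
p=best.x; print(p,np.degrees(p[3]),res(p).round(1))
print("back end",p[:3]+.085*np.array([np.cos(p[3]),np.sin(p[3]),0]))
print("spot",p[:2]-.15*np.array([np.cos(p[3]),np.sin(p[3])]))
E
python3 lamp.py
```

```text
[ 0.75029159 -0.24371525  0.20991228 -0.74238386] -42.53546183284308 [ 0.4  0.3  0.2  0.3  0.   0.6  0.6  0.6  0.4  0.3  0.3  0.2  0.4  0.8
  0.1  0.7  0.2  0.9  2.   0.6  0.2  0.4 -0.1]
back end [ 0.81292461 -0.30117919  0.20991228]
spot [ 0.63976273 -0.14230829]
```

```bash
python3 - <<'E'
from h import *
s=manip.sense(); R=Ro.from_rotvec(s["orientation"]).as_matrix(); print(R.round(3)); print("toolx yaw",np.degrees(np.arctan2(R[1,0],R[0,0])))
E
```

```text
[[ 0.341  0.    -0.94 ]
 [ 0.94   0.     0.341]
 [ 0.    -1.    -0.   ]]
toolx yaw 70.07213704959304
```

Request:
servo_tool(deltas=[[-1, 0.01, -0.045, 0.01, 0, 0, -0.1], [-1, 0.025, -0.09, 0.02, 0, 0, -0.2], [-1, 0.04, -0.135, 0.03, 0, 0, -0.3], [-1, 0.055, -0.18, 0.04, 0, 0, -0.4], [-1, 0.07, -0.225, 0.05, 0, 0, -0.5]])

```text
t: 2.75
tcp_pos: [0.2662, 0.3139, 0.256]
orientation: [-1.497, -0.564, 0.562]
wrist_force: [0.3, 0.1, 0.2]
width: 0.0941
```

Request:
servo_tool(deltas=[[-1, 0.015, -0.045, 0, 0, 0, -0.08], [-1, 0.03, -0.09, 0, 0, 0, -0.16], [-1, 0.045, -0.135, 0, 0, 0, -0.24], [-1, 0.06, -0.18, 0, 0, 0, -0.32], [-1, 0.075, -0.225, 0, 0, 0, -0.386]])

```text
t: 3.25
tcp_pos: [0.3412, 0.0889, 0.2559]
orientation: [-1.555, -0.264, 0.261]
wrist_force: [1.7, 0.3, -0.0]
width: 0.0939
```

Request:
servo_tool(deltas=[[-1, 0.016, -0.045, -0.01, 0, 0, 0], [-1, 0.032, -0.09, -0.02, 0, 0, 0], [-1, 0.048, -0.135, -0.03, 0, 0, 0], [-1, 0.064, -0.18, -0.04, 0, 0, 0], [-1, 0.08, -0.225, -0.05, 0, 0, 0]])

```text
t: 3.75
tcp_pos: [0.4213, -0.1365, 0.2054]
orientation: [-1.555, -0.265, 0.263]
wrist_force: [0.3, 0.8, -0.3]
width: 0.0939
```

Request:
servo_tool(deltas=[[-1, 0.02, -0.04, -0.01, 0, 0, 0], [-1, 0.04, -0.08, -0.02, 0, 0, 0], [-1, 0.055, -0.12, -0.03, 0, 0, 0], [-1, 0.065, -0.16, -0.04, 0, 0, 0], [-1, 0.069, -0.172, -0.05, 0, 0, 0]])

```text
t: 4.25
tcp_pos: [0.4911, -0.3107, 0.1546]
orientation: [-1.557, -0.263, 0.262]
wrist_force: [0.4, 0.8, -0.5]
width: 0.0938
```

```bash
cat > look.py <<'E'
from h import *
import sys,pickle
name=sys.argv[1]
s=manip.sense(); f=manip.grab_frame("wrist")
pickle.dump((s,f),open(f"pics/{name}.pkl","wb"))
cv2.imwrite(f"pics/{name}.png",cv2.resize(f["color"][:,:,::-1],None,fx=1.5,fy=1.5,interpolation=cv2.INTER_CUBIC))
print(np.round(s["tcp_pos"],4),s["t"])
E
python3 look.py w1
```

```text
[ 0.4911 -0.3107  0.1546] 4.25
```

View pics/w1.png

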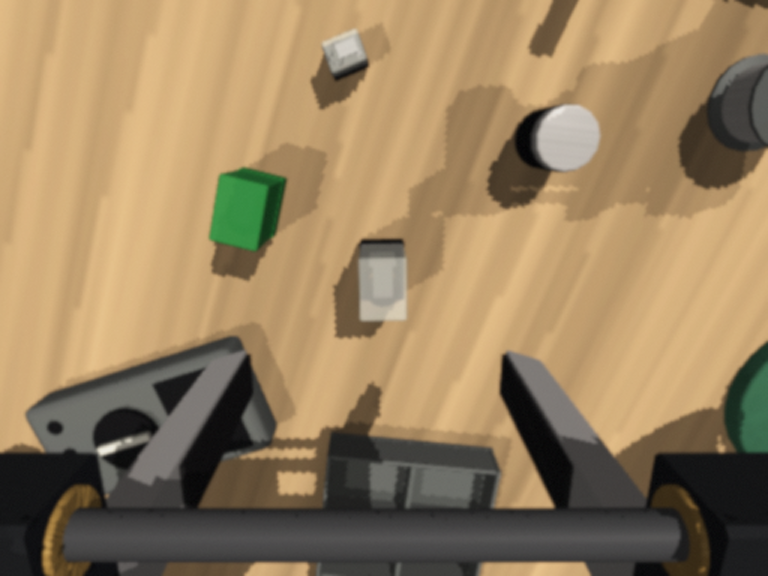

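```bash
python3 - <<'E'
import pickle
from h import *
s,f=pickle.load(open("pics/w1.pkl","rb")); R,t=cam(f,s)
im=f["color"]
cv2.imwrite("pics/w1c.png",cv2.resize(im[150:225,225:285,::-1],None,fx=8,fy=8,interpolation=cv2.INTER_CUBIC))
P=[atz(f,R,t,np.array(p)/1.5,.056) for p in [(359.5,321),(407,320),(405.5,257),(359,257)]]
for a in P: print(a.round(4))
print("c",np.mean(P,0).round(4),[np.linalg.norm(P[i]-P[(i+1)%4]).round(4) for i in range(4)])
d=P[1]-P[0]; print(np.degrees(np.arctan2(d[1],d[0]))); d=P[2]-P[1]; print(np.degrees(np.arctan2(d[1],d[0]))-90);d=P[3]-P[0]; print(np.degrees(np.arctan2(d[1],d[0]))-90)
Rt=Ro.from_rotvec(s["orientation"]).as_matrix();print("tool yaw",np.degrees(np.arctan2(Rt[1,0],Rt[0,0])))
# predicted corners for current estimate
for z in (0.056,0):
  c,sn=np.cos(.337),np.sin(.337)
  print([tuple(proj(f,R,t,[.4895+c*a-sn*b,-.3065+sn*a+c*b,z])[0].round(1)*1.5) for a,b in[(-.014,-.019),(.014,-.019),(.014,.019),(-.014,.019)]])
E
```

```text
[ 0.4879 -0.3267  0.056 ]
[ 0.5132 -0.3173  0.056 ]
[ 0.4999 -0.2833  0.056 ]
[ 0.4758 -0.2916  0.056 ]
c [ 0.4942 -0.3047  0.056 ] [np.float64(0.0269), np.float64(0.0365), np.float64(0.0254), np.float64(0.0371)]
20.403556661114493
21.40927793776541
19.01807899393731
tool yaw 19.161117660814238
[(np.float64(349.20000000000005), np.float64(321.9)), (np.float64(398.54999999999995), np.float64(321.75)), (np.float64(399.15000000000003), np.float64(256.20000000000005)), (np.float64(347.85), np.float64(256.35))]
[(np.float64(353.25), np.float64(293.54999999999995)), (np.float64(395.09999999999997), np.float64(293.4)), (np.float64(395.40000000000003), np.float64(237.45000000000002)), (np.float64(352.35), np.float64(237.60000000000002))]
```

View pics/w1c.png

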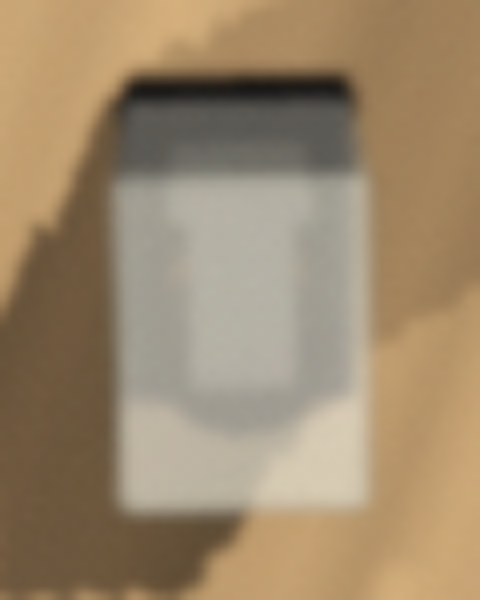

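Request:
servo_tool(deltas=[[-1, 0.003, 0.006, -0.035, 0, 0, 0.0], [-1, 0.003, 0.006, -0.075, 0, 0, 0], [-1, 0.003, 0.006, -0.11, 0, 0, 0], [-1, 0.003, 0.006, -0.128, 0, 0, 0], [0.3, 0.003, 0.006, -0.128, 0, 0, 0]])

```text
t: 4.8
tcp_pos: [0.4906, -0.2972, 0.0252]
orientation: [-1.549, -0.261, 0.268]
wrist_force: [0.0, 0.8, -0.7]
width: 0.0892
```

Request:
servo_tool(deltas=[[1, 0, 0, 0, 0, 0, 0], [1, 0, 0, 0, 0, 0, 0], [1, 0, 0, 0, 0, 0, 0], [1, 0, 0, 0, 0, 0, 0], [1, 0, 0, 0, 0, 0, 0]])

```text
t: 5.3
tcp_pos: [0.4933, -0.3006, 0.0282]
orientation: [-1.555, -0.265, 0.264]
wrist_force: [0.1, -0.4, -0.6]
width: 0.0493
```

Request:
servo_tool(deltas=[[0, 0.001, -0.004, -0.001, 0, 0, 0], [1, 0.001, -0.004, -0.001, 0, 0, 0], [1, 0.001, -0.004, -0.001, 0, 0, 0], [1, 0.001, -0.004, -0.001, 0, 0, 0], [1, 0.001, -0.004, -0.001, 0, 0, 0]])

```text
t: 5.8
tcp_pos: [0.4939, -0.3044, 0.0264]
orientation: [-1.554, -0.264, 0.265]
wrist_force: [-0.1, -0.2, -0.3]
width: 0.028
```

Request:
servo_tool(deltas=[[1, 0, 0, 0, 0, 0, 0], [1, 0, 0, 0, 0, 0, 0]])

```text
t: 6.0
tcp_pos: [0.4939, -0.3043, 0.0263]
orientation: [-1.554, -0.264, 0.265]
wrist_force: [-0.1, -0.8, -0.4]
width: 0.0276
```

Request:
servo_tool(deltas=[[1, 0, 0, 0.03, 0, 0, 0], [1, 0, 0, 0.07, 0, 0, 0], [1, 0, 0.01, 0.115, 0, 0, -0.05], [1, 0, 0.035, 0.155, 0, 0, -0.1], [1, 0, 0.07, 0.185, 0, 0, -0.15]])

```text
t: 6.5
tcp_pos: [0.4948, -0.2352, 0.2141]
orientation: [-1.569, -0.146, 0.141]
wrist_force: [0.7, 0.3, -1.5]
width: 0.0279
```

Request:
servo_tool(deltas=[[1, -0.01, 0.045, 0.01, 0, 0, -0.04], [1, -0.02, 0.09, 0.02, 0, 0, -0.04], [1, -0.03, 0.135, 0.03, 0, 0, -0.04], [1, -0.035, 0.18, 0.04, 0, 0, -0.04], [1, -0.035, 0.225, 0.045, 0, 0, -0.04]])

```text
t: 7.0
tcp_pos: [0.4581, -0.0077, 0.2575]
orientation: [-1.568, -0.116, 0.114]
wrist_force: [1.2, 1.0, -1.6]
width: 0.0279
```

Request:
servo_tool(deltas=[[1, 0, 0.03, 0, 0, 0, 0], [1, 0, 0.05, 0, 0, 0, 0], [1, 0, 0.05, 0, 0, 0, 0], [1, 0, 0.05, 0, 0, 0, 0]])

```text
t: 7.4
tcp_pos: [0.4588, 0.0405, 0.2564]
orientation: [-1.568, -0.116, 0.117]
wrist_force: [-0.3, -0.2, -0.2]
width: 0.0278
```

```bash
python3 look.py w2
```

```text
[0.4588 0.0405 0.2564] 7.4
```

View pics/w2.png

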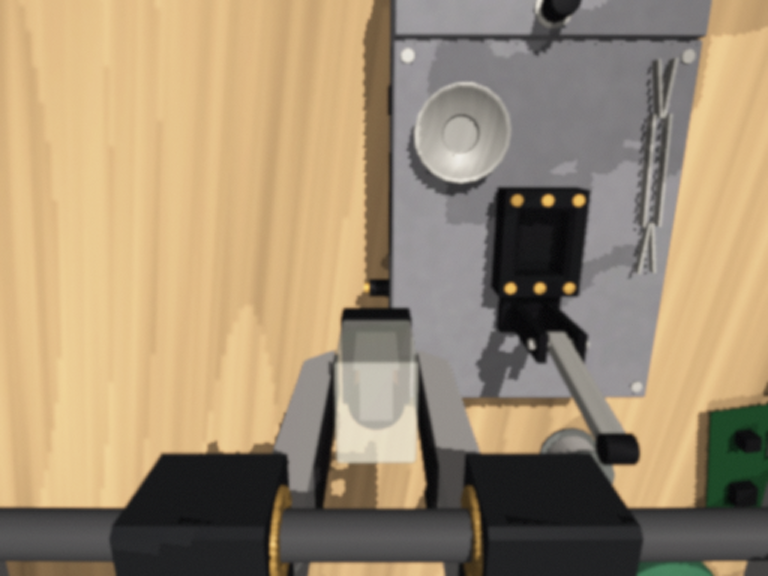

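```bash
python3 - <<'E'
import pickle
from h import *
s,f=pickle.load(open("pics/w2.pkl","rb")); R,t=cam(f,s)
z=.114
g=[atz(f,R,t,np.array(p)/1.5,z) for p in [(517,200),(548,200),(579,200),(510,288),(540,288),(569,288)]]
c=np.mean(g,0); print("socket gold",c.round(4))
d=g[2]-g[0]; print("yaw",np.degrees(np.arctan2(d[1],d[0]))); d=g[5]-g[3]; print(np.degrees(np.arctan2(d[1],d[0])))
d=np.mean(g[:3],0)-np.mean(g[3:],0); print(np.degrees(np.arctan2(d[1],d[0]))-90,np.linalg.norm(d))
b=[atz(f,R,t,np.array(p)/1.5,z) for p in [(499,188),(589,190),(579,297),(493,294)]]
print("base",np.mean(b,0).round(4),[np.linalg.norm(b[i]-b[(i+1)%4]).round(4) for i in range(4)])
for p,zz in [((391,35),.09),((410,56),.09),((689,57),.09),((637,387),.09)]: print(p,atz(f,R,t,np.array(p)/1.5,zz).round(4))
Rt=Ro.from_rotvec(s["orientation"]).as_matrix();print("tool yaw",np.degrees(np.arctan2(Rt[1,0],Rt[0,0])), Rt.round(3).tolist())
zt=s["tcp_pos"][2]+.030
q=[atz(f,R,t,np.array(p)/1.5,zt) for p in [(334,461),(416,461),(416,362),(337,362)]]
print("relay top",[(Rt.T@(a-s["tcp_pos"])).round(4).tolist() for a in q])
cv2.imwrite("pics/w2r.png",cv2.resize(f["color"][195:320,205:300,::-1],None,fx=6,fy=6,interpolation=cv2.INTER_CUBIC))
cv2.imwrite("pics/w2s.png",cv2.resize(np.clip(f["color"][110:250,310:420,::-1]*1.7,0,255).astype(np.uint8),None,fx=5,fy=5,interpolation=cv2.INTER_CUBIC))
E
```

```text
socket gold [0.5611 0.0772 0.114 ]
yaw 8.539316984988131
8.470656355078264
8.441704237363012 0.056165290896452
base [0.5586 0.0777 0.114 ] [np.float64(0.0551), np.float64(0.0683), np.float64(0.056), np.float64(0.0674)]
(391, 35) [0.4474 0.186  0.09  ]
(410, 56) [0.4607 0.1761 0.09  ]
(689, 57) [0.6302 0.2013 0.09  ]
(637, 387) [ 0.6633 -0.0196  0.09  ]
tool yaw 8.497146439425702 [[0.989, -0.0, -0.148], [0.148, -0.001, 0.989], [-0.0, -1.0, -0.001]]
relay top [[-0.0128, -0.03, -0.0173], [0.0144, -0.03, -0.0173], [0.0136, -0.03, 0.0184], [-0.011, -0.03, 0.0185]]
```

View pics/w2r.png

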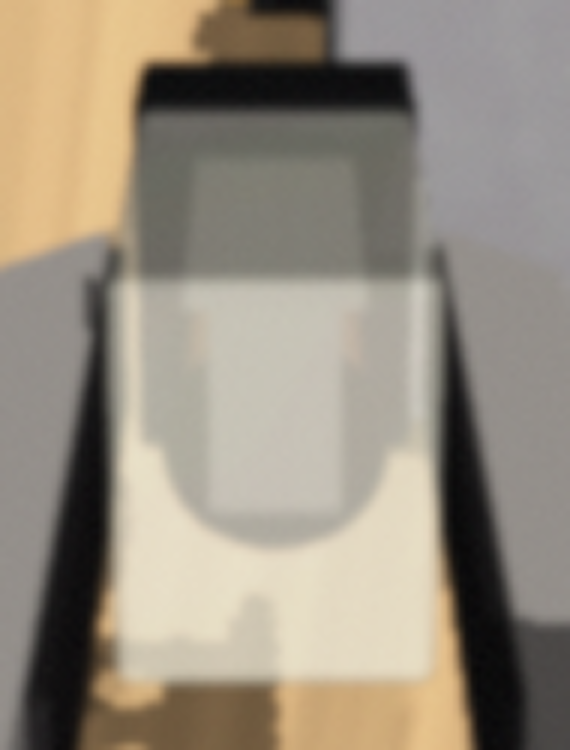

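View pics/w2s.png

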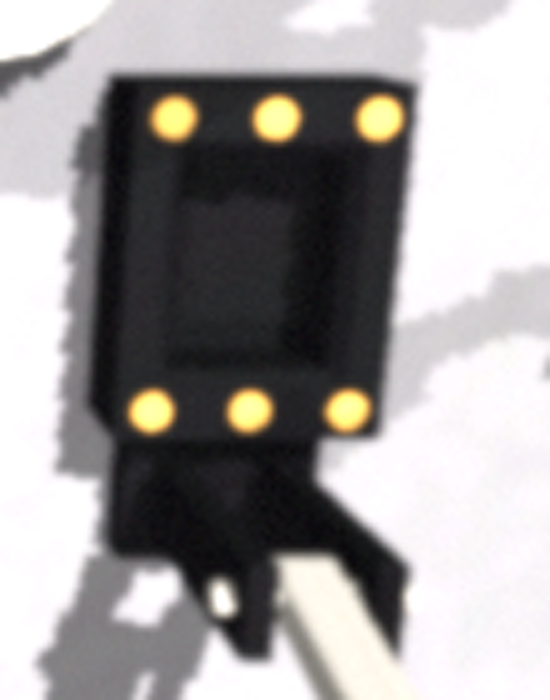

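Request:
servo_tool(deltas=[[1, 0.04, 0.015, 0, 0, 0, 0], [1, 0.08, 0.03, -0.01, 0, 0, 0], [1, 0.101, 0.0365, -0.04, 0, 0, 0], [1, 0.101, 0.0365, -0.075, 0, 0, 0], [1, 0.101, 0.0365, -0.1, 0, 0, 0]])

```text
t: 7.95
tcp_pos: [0.5599, 0.0756, 0.1537]
orientation: [-1.568, -0.112, 0.117]
wrist_force: [-1.0, -0.3, -1.6]
width: 0.0278
```

Request:
servo_tool(deltas=[[1, 0, 0, 0, 0, 0, 0]])

```text
t: 8.05
tcp_pos: [0.5573, 0.0755, 0.1524]
orientation: [-1.568, -0.107, 0.121]
wrist_force: [-0.8, -0.5, -1.2]
width: 0.0278
```

```bash
python3 look.py w3; python3 - <<'E'
from h import *
f=manip.grab_frame("side")
cv2.imwrite("pics/s3.png",cv2.resize(f["color"][80:200,180:300,::-1],None,fx=5,fy=5,interpolation=cv2.INTER_CUBIC))
E
```

```text
[0.5573 0.0755 0.1524] 8.05
```

View pics/w3.png

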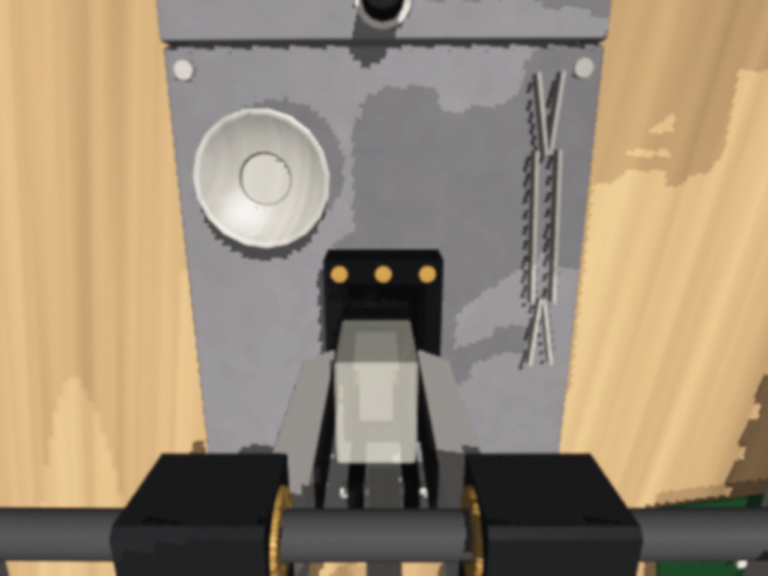

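View pics/s3.png

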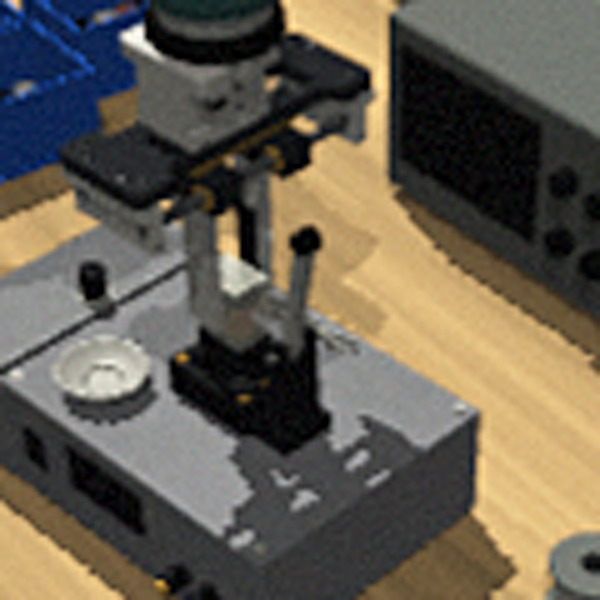

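```bash
python3 - <<'E'
import pickle
from h import *
s,f=pickle.load(open("pics/w3.pkl","rb")); R,t=cam(f,s)
Rt=Ro.from_rotvec(s["orientation"]).as_matrix()
g=[atz(f,R,t,np.array(p)/1.5,.114) for p in [(339,274),(383,273.5),(427,273)]]
print([x.round(4) for x in g]); a=np.radians(8.45)
m=np.mean(g,0); so=m-.028*np.array([-np.sin(a),np.cos(a),0]); print("socket",so.round(4), "in tool",(Rt.T@(so-s["tcp_pos"])).round(4))
d=g[2]-g[0]; print(np.degrees(np.arctan2(d[1],d[0])),np.degrees(np.arctan2(Rt[1,0],Rt[0,0])))
zt=s["tcp_pos"][2]+.030
q=[atz(f,R,t,np.array(p)/1.5,zt) for p in [(336.5,462.5),(416,462.5),(417.5,362.5),(334,362.5)]]
print("relay in tool",[(Rt.T@(x-s["tcp_pos"])).round(4).tolist() for x in q])
for (p,z) in [((183,70),.09),((584,67),.09)]: print("screw",atz(f,R,t,np.array(p)/1.5,z).round(4))
print("knob base?",atz(f,R,t,np.array((382,20))/1.5,.094).round(4)); s=manip.sense(); print(s["tcp_pos"],s["t"])
E
```

```text
[array([0.538 , 0.1023, 0.114 ]), array([0.5568, 0.1053, 0.114 ]), array([0.5756, 0.1083, 0.114 ])]
socket [0.5609 0.0776 0.114 ] in tool [0.0042 0.0383 0.0015]
9.083521318052178 8.31871467930988
relay in tool [[-0.012, -0.0299, -0.0179], [0.0144, -0.0301, -0.0178], [0.0141, -0.0301, 0.0183], [-0.012, -0.0299, 0.0182]]
screw [0.4589 0.1764 0.09  ]
screw [0.6296 0.2022 0.09  ]
knob base? [0.5413 0.2069 0.094 ]
[0.56034993 0.07598905 0.15663419] 8.15
```

Request:
servo_tool(deltas=[[1, 0, 0.0015, -0.008, 0, 0, 0], [1, 0, 0.0015, -0.016, 0, 0, 0], [1, 0, 0.0015, -0.02, 0, 0, 0], [1, 0, 0.0015, -0.024, 0, 0, 0]])

```text
t: 8.55
tcp_pos: [0.56, 0.0786, 0.1325]
orientation: [-1.568, -0.116, 0.115]
wrist_force: [-0.0, -0.5, -0.0]
width: 0.0276
```

Request:
servo_tool(deltas=[[1, 0, 0, -0.004, 0, 0, 0], [1, 0, 0, -0.008, 0, 0, 0], [1, 0, 0, -0.011, 0, 0, 0], [1, 0, 0, -0.013, 0, 0, 0], [1, 0, 0, -0.013, 0, 0, 0]])

```text
t: 9.05
tcp_pos: [0.5599, 0.0786, 0.1203]
orientation: [-1.568, -0.116, 0.115]
wrist_force: [-2.2, -0.3, 4.2]
width: 0.0274
```

Request:
servo_tool(deltas=[[1, 0, 0, -0.001, 0, 0, 0], [0, 0, 0, 0, 0, 0, 0], [0, 0, 0, 0, 0, 0, 0], [0, 0, 0, 0.03, 0, 0, 0], [0, 0, 0, 0.06, 0, 0, 0]])

```text
t: 9.55
tcp_pos: [0.5593, 0.0786, 0.179]
orientation: [-1.568, -0.113, 0.118]
wrist_force: [0.5, 0.3, -0.1]
width: 0.0473
```

Request:
servo_tool(deltas=[[1, 0, 0, 0.04, 0, 0, 0], [1, 0, 0, 0.08, 0, 0, 0], [1, 0, -0.04, 0.1, 0, 0, 0], [1, 0, -0.05, 0.1, 0, 0, 0]])

```text
t: 9.95
tcp_pos: [0.5621, 0.0262, 0.283]
orientation: [-1.571, -0.12, 0.109]
wrist_force: [-0.2, 0.4, -0.1]
width: 0.0187
```

```bash
python3 look.py w4; python3 - <<'E'
from h import *
f=manip.grab_frame("side")
cv2.imwrite("pics/s4.png",cv2.resize(f["color"][80:200,180:300,::-1],None,fx=5,fy=5,interpolation=cv2.INTER_CUBIC))
E
```

```text
[0.5621 0.0262 0.283 ] 9.95
```

View pics/w4.png

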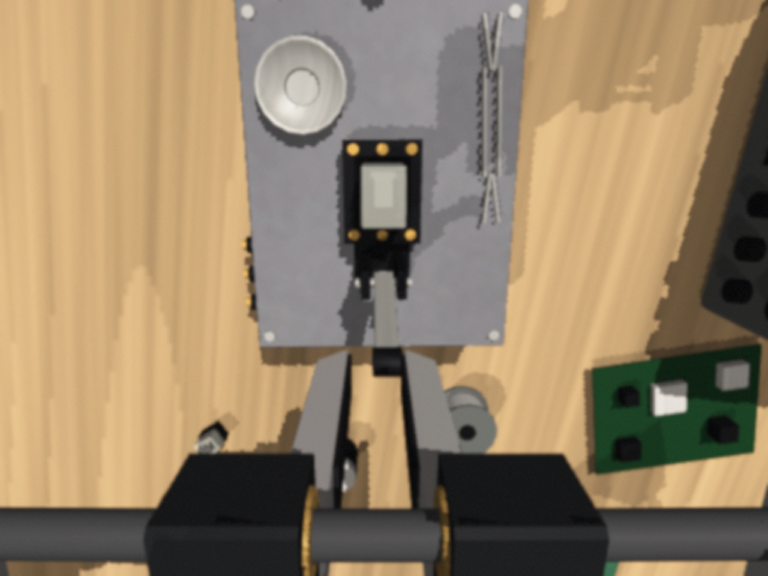

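View pics/s4.png

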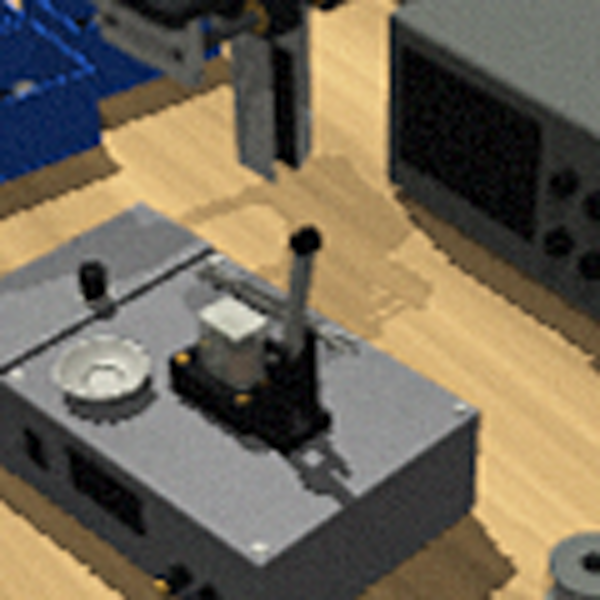

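```bash
python3 - <<'E'
import pickle
from h import *
s,f=pickle.load(open("pics/w4.pkl","rb")); R,t=cam(f,s)
print("relay top",atz(f,R,t,np.array((383.5,196.5))/1.5,.150).round(4))
a=np.radians(8.45); uy=np.array([-np.sin(a),np.cos(a),0]); ux=np.array([np.cos(a),np.sin(a),0])
so=np.array([.561,.0773,.114]); pv=so-.05*uy+[0,0,.042]; print("pivot",pv.round(4))
for th in np.arange(1.7,2.21,.05):
    p=pv+.084*(np.cos(th)*uy+np.sin(th)*np.array([0,0,1])); print(round(th,2),p.round(4),(proj(f,R,t,p)[0]*1.5).round(1))
sd=manip.grab_frame("side"); Rs,ts=cam(sd)
for th in (1.7,1.75,1.8,1.9): print(th,((proj(sd,Rs,ts,pv+.084*(np.cos(th)*uy+np.sin(th)*np.array([0,0,1])))[0]-[180,80])*5).round(0))
print("shut tip",(pv+.084*uy).round(4), "uy",uy)
E
```

```text
relay top [0.561  0.0786 0.15  ]
pivot [0.5683 0.0278 0.156 ]
1.7 [0.5699 0.0171 0.2393] [386.9 353.1]
1.75 [0.5705 0.013  0.2387] [386.8 360.7]
1.8 [0.5712 0.009  0.2378] [386.7 368. ]
1.85 [0.5717 0.0049 0.2367] [386.6 374.9]
1.9 [0.5723 0.001  0.2355] [386.5 381.3]
1.95 [ 0.5729 -0.0029  0.234 ] [386.4 387.4]
2.0 [ 0.5735 -0.0067  0.2324] [386.3 392.9]
2.05 [ 0.574  -0.0105  0.2305] [386.2 398. ]
2.1 [ 0.5746 -0.0141  0.2285] [386.  402.7]
2.15 [ 0.5751 -0.0176  0.2263] [385.9 406.8]
2.2 [ 0.5756 -0.0211  0.2239] [385.8 410.5]
1.7 [301. 230.]
1.75 [306. 234.]
1.8 [311. 238.]
1.9 [322. 248.]
shut tip [0.556  0.1109 0.156 ] uy [-0.14694628  0.98914447  0.        ]
```

```bash
python3 - <<'E'
from h import *
a=np.radians(8.45); uy=np.array([-np.sin(a),np.cos(a),0]); Z=np.array([0,0,1])
pv=np.array([.561,.0773,.114])-.05*uy+[0,0,.042]
P=lambda th,r=.072,g=.004:pv+(r*np.cos(th)-g*np.sin(th)-.008)*uy+(r*np.sin(th)+g*np.cos(th))*Z
s=manip.sense(); print(s["tcp_pos"].round(4),s["width"])
b=P(1.76,.072,.018); print("start",b.round(4))
p0=b
for th in (1.76,1.55,1.35,1.15,.95,.75,.55,.4,.25,.12,0,-.03): print(th,(P(th)-b).round(4), P(th).round(4))
E
```

```text
[0.5595 0.0286 0.2783] 0.006585599210223999
start [ 0.5741 -0.011   0.2233]
1.76 [-0.002   0.0136  0.0026] [0.5721 0.0026 0.226 ]
1.55 [-0.0042  0.0284  0.0047] [0.5699 0.0175 0.2281]
1.35 [-0.0063  0.0426  0.0038] [0.5678 0.0317 0.2271]
1.15 [-0.0084  0.0564  0.    ] [0.5657 0.0454 0.2234]
0.95 [-0.0103  0.0691 -0.0064] [0.5638 0.0581 0.2169]
0.75 [-0.0119  0.0803 -0.0153] [0.5622 0.0693 0.208 ]
0.55 [-0.0133  0.0895 -0.0263] [0.5608 0.0786 0.197 ]
0.4 [-0.0141  0.0949 -0.0356] [0.56   0.084  0.1877]
0.25 [-0.0147  0.0989 -0.0456] [0.5594 0.088  0.1777]
0.12 [-0.015   0.1011 -0.0547] [0.5591 0.0902 0.1686]
0 [-0.0152  0.1021 -0.0633] [0.5589 0.0911 0.16  ]
-0.03 [-0.0152  0.1022 -0.0655] [0.5589 0.0912 0.1578]
```

Measured TCP (0.5595, 0.0286, 0.278). Go behind the lever: back first, then down.

Request:
servo_tool(deltas=[[1, 0.008, -0.022, 0, 0, 0, 0], [1, 0.0145, -0.042, -0.004, 0, 0, 0], [1, 0.0145, -0.042, -0.03, 0, 0, 0], [1, 0.0145, -0.042, -0.055, 0, 0, 0], [1, 0.0145, -0.042, -0.055, 0, 0, 0]])

```text
t: 10.6
tcp_pos: [0.5712, -0.0119, 0.2193]
orientation: [-1.564, -0.108, 0.124]
wrist_force: [-0.8, 0.1, 0.4]
width: 0.0003
```

```bash
python3 look.py w5
```

```text
[ 0.5712 -0.0119  0.2193] 10.6
```

View pics/w5.png

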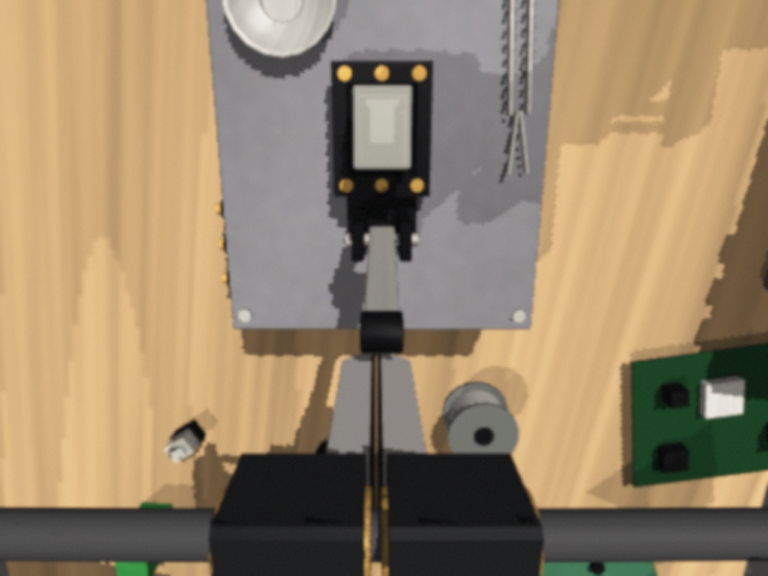

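Request:
servo_tool(deltas=[[1, -0.002, 0.014, 0.002, 0, 0, 0], [1, -0.004, 0.028, 0.004, 0, 0, 0], [1, -0.006, 0.043, 0.004, 0, 0, 0], [1, -0.008, 0.056, 0, 0, 0, 0], [1, -0.01, 0.069, -0.006, 0, 0, 0]])

```text
t: 11.15
tcp_pos: [0.5649, 0.0573, 0.2193]
orientation: [-1.568, -0.118, 0.114]
wrist_force: [1.5, -1.3, -0.7]
width: 0.0007
```

Request:
servo_tool(deltas=[[1, -0.0015, 0.011, -0.009, 0, 0, 0], [1, -0.003, 0.02, -0.02, 0, 0, 0], [1, -0.004, 0.026, -0.029, 0, 0, 0], [1, -0.0045, 0.03, -0.039, 0, 0, 0], [1, -0.005, 0.032, -0.048, 0, 0, 0]])

```text
t: 11.65
tcp_pos: [0.5591, 0.088, 0.1692]
orientation: [-1.567, -0.115, 0.116]
wrist_force: [0.2, -0.2, 1.7]
width: 0.0005
```

Request:
servo_tool(deltas=[[1, 0, 0.001, -0.005, 0, 0, 0], [1, 0, 0.001, -0.009, 0, 0, 0], [1, 0, 0.001, -0.011, 0, 0, 0], [1, 0, 0.001, -0.011, 0, 0, 0]])

```text
t: 12.05
tcp_pos: [0.5593, 0.0884, 0.1602]
orientation: [-1.568, -0.115, 0.115]
wrist_force: [-2.4, 0.4, 3.6]
width: 0.0002
```

Request:
servo_tool(deltas=[[1, 0, 0.003, -0.002, 0, 0, 0], [1, 0, 0.003, -0.003, 0, 0, 0], [1, 0, 0.003, -0.003, 0, 0, 0]])

```text
t: 12.35
tcp_pos: [0.5594, 0.0886, 0.1597]
orientation: [-1.573, -0.117, 0.115]
wrist_force: [-5.3, -5.2, 17.1]
width: 0.0007
```

Request:
servo_tool(deltas=[[1, 0, 0, 0.03, 0, 0, 0], [1, 0, 0, 0.07, 0, 0, 0], [0, -0.005, 0.03, 0.08, 0, 0, 0], [0, -0.01, 0.055, 0.08, 0, 0, 0], [0, -0.01, 0.055, 0.08, 0, 0, 0]])

```text
t: 12.85
tcp_pos: [0.5494, 0.1486, 0.2372]
orientation: [-1.566, -0.119, 0.116]
wrist_force: [-0.8, -0.7, 0.2]
width: 0.021
```

```bash
python3 look.py w6; python3 - <<'E'
from h import *
f=manip.grab_frame("side")
cv2.imwrite("pics/s6.png",cv2.resize(f["color"][80:200,150:300,::-1],None,fx=5,fy=5,interpolation=cv2.INTER_CUBIC))
E
```

```text
[0.5494 0.1486 0.2372] 12.85
```

View pics/w6.png

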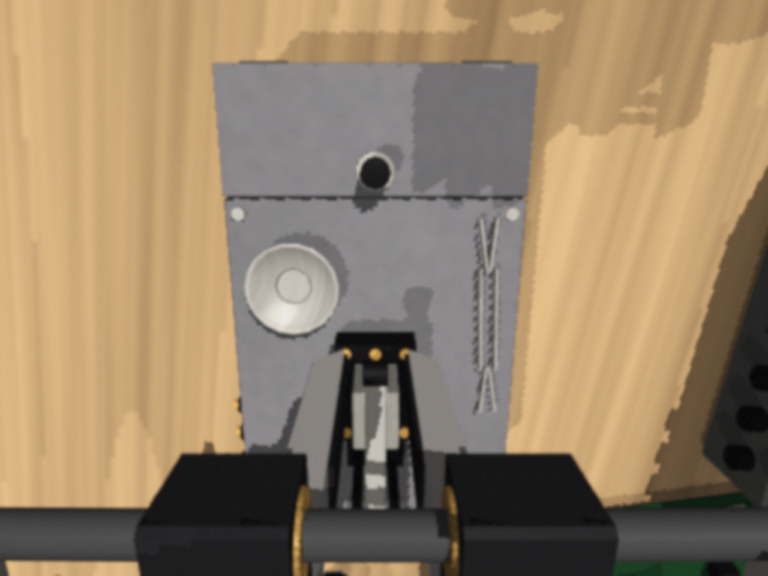

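View pics/s6.png

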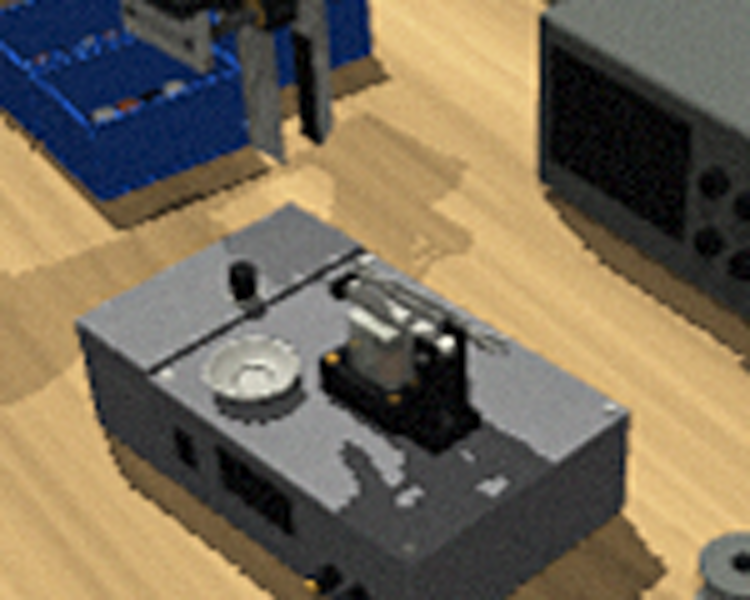

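```bash
python3 - <<'E'
import pickle
from h import *
s,f=pickle.load(open("pics/w6.pkl","rb")); R,t=cam(f,s)
k=atz(f,R,t,np.array((375,172.5))/1.5,.116); print("knob",k.round(4))
a=atz(f,R,t,np.array((213,63))/1.5,.094);b=atz(f,R,t,np.array((537,64))/1.5,.094); print(a.round(4),b.round(4),((a+b)/2).round(4),np.linalg.norm(a-b),np.degrees(np.arctan2(*(b-a)[[1,0]])))
g=atz(f,R,t,np.array((375,354))/1.5,.114); print("gold",g.round(4))
Y=np.radians(8.45);uy=np.array([-np.sin(Y),np.cos(Y),0])
print("hinge from knob",(k+.058*uy).round(4),"dist knob-gold along y",(k-g)@uy)
h=k+.058*uy; print("tab",(h-.035*uy).round(4))
print(manip.sense()["tcp_pos"].round(4))
E
```

```text
knob [0.5403 0.2152 0.116 ]
[0.4396 0.2609 0.094 ] [0.6234 0.2879 0.094 ] [0.5315 0.2744 0.094 ] 0.18581636583613073 8.34928362686529
gold [0.5567 0.1049 0.114 ]
hinge from knob [0.5318 0.2726 0.116 ] dist knob-gold along y 0.11152445856332854
tab [0.5369 0.238  0.116 ]
[0.5495 0.1463 0.2363]
```

Request:
servo_tool(deltas=[[0, -0.006, 0.045, 0, 0, 0, 0], [0, -0.0095, 0.069, -0.03, 0, 0, 0], [0, -0.0095, 0.069, -0.07, 0, 0, 0], [0, -0.0095, 0.069, -0.1, 0, 0, 0], [0, -0.0095, 0.069, -0.11, 0, 0, 0]])

```text
t: 13.45
tcp_pos: [0.5378, 0.2139, 0.1227]
orientation: [-1.57, -0.11, 0.12]
wrist_force: [-0.0, -0.3, 0.1]
width: 0.0472
```

Request:
servo_tool(deltas=[[0, 0, 0, 0, 0, 0, 0]])

```text
t: 13.55
tcp_pos: [0.5393, 0.2143, 0.1249]
orientation: [-1.569, -0.112, 0.117]
wrist_force: [0.6, 0.6, -0.2]
width: 0.0469
```

```bash
python3 look.py w7
```

```text
[0.5393 0.2143 0.1249] 13.55
```

View pics/w7.png

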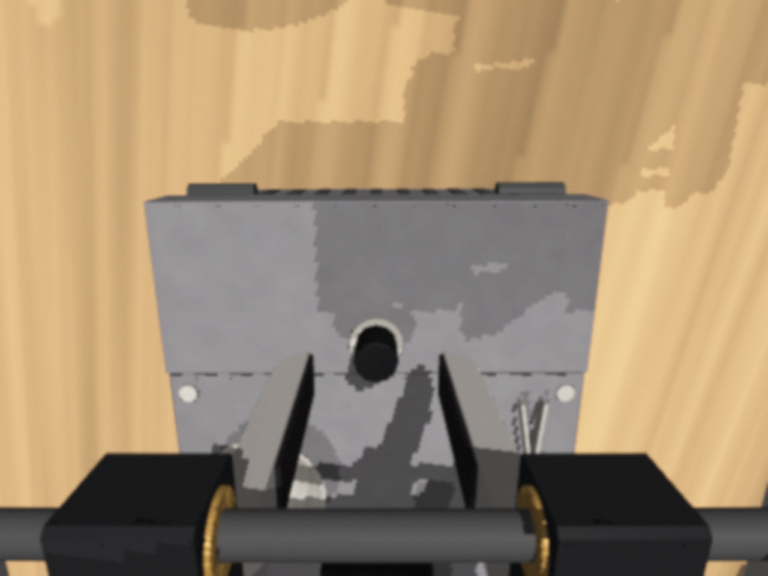

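Request:
servo_tool(deltas=[[0, 0, 0.001, -0.015, 0, 0, 0], [0, 0, 0.001, -0.027, 0, 0, 0], [1, 0, 0.001, -0.027, 0, 0, 0], [1, 0, 0.001, -0.027, 0, 0, 0], [1, 0, 0.001, -0.027, 0, 0, 0]])

```text
t: 14.1
tcp_pos: [0.5407, 0.2167, 0.1004]
orientation: [-1.567, -0.117, 0.114]
wrist_force: [-0.4, -0.4, 0.5]
width: 0.0265
```

Request:
servo_tool(deltas=[[1, 0, 0, 0, 0, 0, 0], [1, 0, 0, 0, 0, 0, 0]])

```text
t: 14.3
tcp_pos: [0.539, 0.2164, 0.1001]
orientation: [-1.568, -0.114, 0.117]
wrist_force: [-3.1, -1.1, 4.8]
width: 0.017
```

```bash
python3 - <<'E'
import numpy as np
Y=np.radians(8.45);uy=np.array([-np.sin(Y),np.cos(Y)])
r=np.hypot(.058,.039);a0=np.arctan2(.039,-.058)
for p in np.arange(0,1.86,.1):
    d=r*np.cos(a0-p)+.058; z=r*np.sin(a0-p)-.039
    print(round(p,2),(d*uy).round(4),round(z,4))
E
```

```text
0.0 [-0.  0.] -0.0
0.1 [-0.0006  0.0041] 0.0056
0.2 [-0.0013  0.0088] 0.0107
0.3 [-0.0021  0.014 ] 0.0154
0.4 [-0.0029  0.0196] 0.0195
0.5 [-0.0038  0.0255] 0.023
0.6 [-0.0047  0.0318] 0.0259
0.7 [-0.0057  0.0383] 0.0282
0.8 [-0.0067  0.0451] 0.0298
0.9 [-0.0077  0.0519] 0.0307
1.0 [-0.0087  0.0588] 0.0309
1.1 [-0.0098  0.0657] 0.0304
1.2 [-0.0108  0.0725] 0.0292
1.3 [-0.0118  0.0792] 0.0273
1.4 [-0.0127  0.0856] 0.0248
1.5 [-0.0136  0.0918] 0.0216
1.6 [-0.0145  0.0976] 0.0178
1.7 [-0.0153  0.103 ] 0.0135
1.8 [-0.016  0.108] 0.0086
```

Request:
servo_tool(deltas=[[1, -0.0006, 0.004, 0.0056, 0, 0, 0], [1, -0.0013, 0.0088, 0.0107, 0, 0, 0], [1, -0.002, 0.014, 0.0154, 0, 0, 0], [1, -0.003, 0.0196, 0.0195, 0, 0, 0], [1, -0.0038, 0.0255, 0.023, 0, 0, 0]])

```text
t: 14.8
tcp_pos: [0.5351, 0.2424, 0.1222]
orientation: [-1.568, -0.114, 0.117]
wrist_force: [-3.0, -1.7, -6.7]
width: 0.0171
```

Request:
servo_tool(deltas=[[1, -0.001, 0.0063, 0.003, 0, 0, 0], [1, -0.002, 0.0128, 0.005, 0, 0, 0], [1, -0.003, 0.0196, 0.007, 0, 0, 0], [1, -0.004, 0.0264, 0.008, 0, 0, 0], [1, -0.005, 0.0333, 0.008, 0, 0, 0]])

```text
t: 15.3
tcp_pos: [0.5302, 0.2755, 0.1307]
orientation: [-1.569, -0.114, 0.117]
wrist_force: [-4.9, -4.9, -1.7]
width: 0.0169
```

```bash
python3 look.py w8; python3 - <<'E'
from h import *
f=manip.grab_frame("side")
cv2.imwrite("pics/s8.png",cv2.resize(f["color"][60:190,140:280,::-1],None,fx=5,fy=5,interpolation=cv2.INTER_CUBIC))
E
```

```text
[0.5302 0.2755 0.1307] 15.3
```

View pics/w8.png

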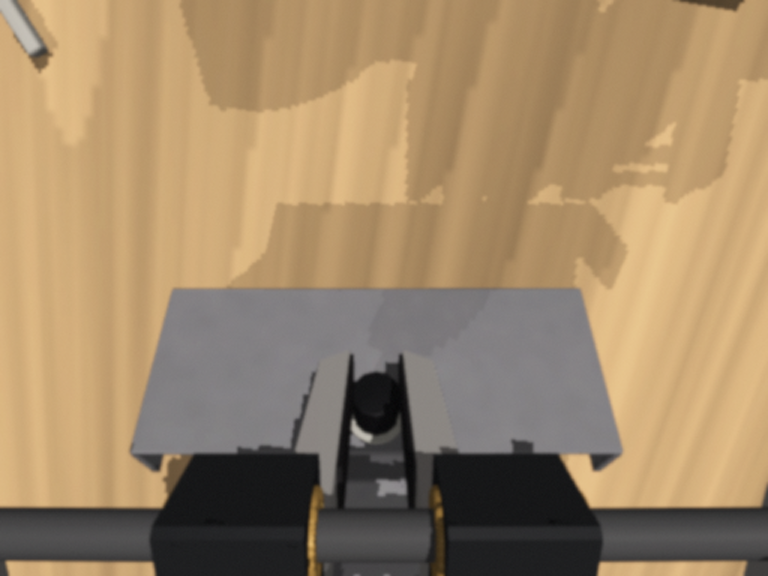

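View pics/s8.png

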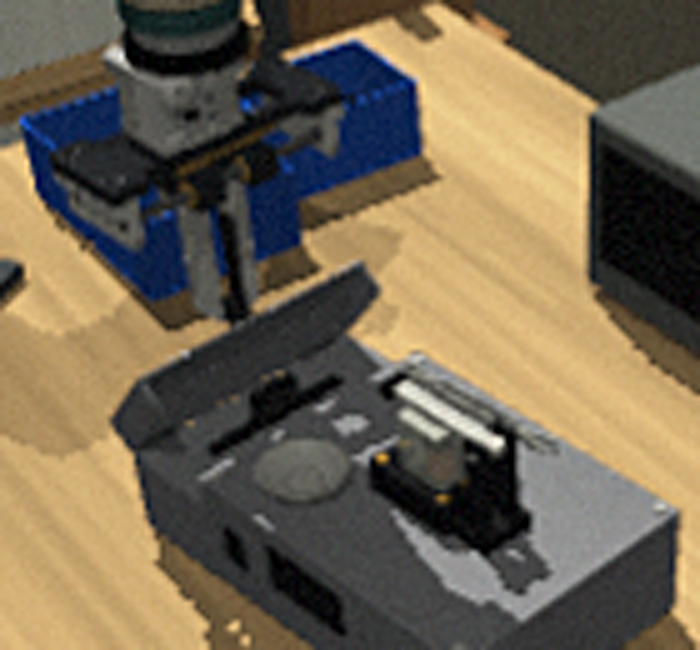

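Request:
servo_tool(deltas=[[1, -0.001, 0.007, -0.0005, 0, 0, 0], [1, -0.002, 0.0137, -0.0017, 0, 0, 0], [1, -0.003, 0.0204, -0.0036, 0, 0, 0], [1, -0.004, 0.0268, -0.0061, 0, 0, 0], [1, -0.005, 0.033, -0.0093, 0, 0, 0]])

```text
t: 15.9
tcp_pos: [0.525, 0.3098, 0.123]
orientation: [-1.566, -0.115, 0.116]
wrist_force: [-8.2, -1.3, 3.8]
width: 0.016
```

Request:
servo_tool(deltas=[[1, -0.001, 0.006, -0.004, 0, 0, 0], [1, -0.0015, 0.009, -0.006, 0, 0, 0], [-0.2, -0.0015, 0.009, -0.006, 0, 0, 0], [-0.2, -0.0015, 0.009, -0.006, 0, 0, 0], [-0.2, -0.0015, 0.009, -0.006, 0, 0, 0]])

```text
t: 16.4
tcp_pos: [0.5271, 0.3187, 0.1167]
orientation: [-1.566, -0.12, 0.111]
wrist_force: [0.3, -0.9, 0.3]
width: 0.0367
```

Request:
servo_tool(deltas=[[-0.2, 0, 0.002, 0.03, 0, 0, 0], [-0.2, 0, 0.002, 0.06, 0, 0, 0], [-0.2, 0, 0.002, 0.085, 0, 0, 0], [-0.2, 0.005, -0.035, 0.1, 0, 0, 0], [-0.2, 0.01, -0.081, 0.1, 0, 0, 0]])

```text
t: 16.9
tcp_pos: [0.538, 0.2378, 0.2189]
orientation: [-1.565, -0.125, 0.11]
wrist_force: [1.4, -0.3, 0.3]
width: 0.0565
```

Request:
servo_tool(deltas=[[-0.2, 0, -0.03, 0, 0, 0, 0]])

```text
t: 17.0
tcp_pos: [0.5371, 0.2045, 0.2169]
orientation: [-1.568, -0.119, 0.11]
wrist_force: [-0.6, -0.0, 0.3]
width: 0.0564
```

```bash
python3 look.py w9; python3 - <<'E'
from h import *
f=manip.grab_frame("side")
cv2.imwrite("pics/s9.png",cv2.resize(f["color"][60:190,140:280,::-1],None,fx=5,fy=5,interpolation=cv2.INTER_CUBIC))
E
```

```text
[0.5371 0.2045 0.2169] 17.0
```

View pics/w9.png

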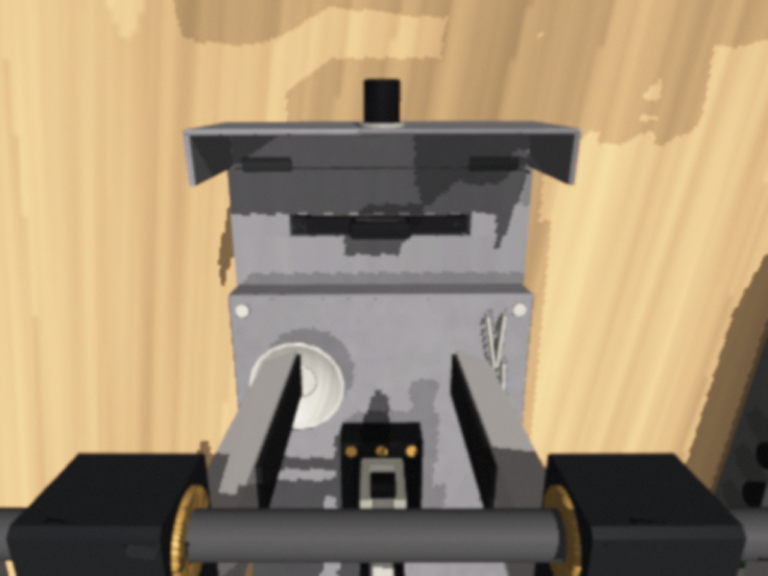

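View pics/s9.png

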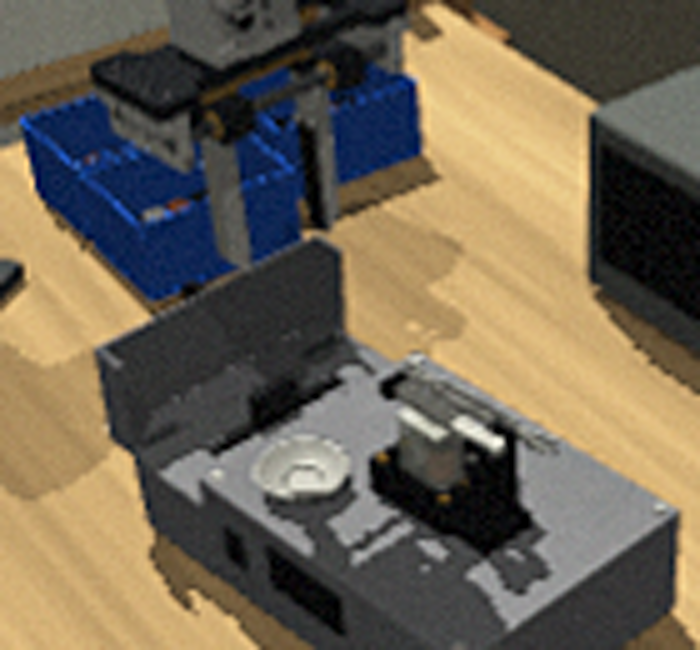

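```bash
python3 - <<'E'
import pickle
from h import *
s,f=pickle.load(open("pics/w9.pkl","rb")); R,t=cam(f,s)
im=np.clip(f["color"][135:180,185:325,::-1].astype(float)*2.5,0,255).astype(np.uint8)
cv2.imwrite("pics/w9c.png",cv2.resize(im,None,fx=5.5,fy=5.5,interpolation=cv2.INTER_CUBIC))
Y=np.radians(8.45);uy=np.array([-np.sin(Y),np.cos(Y),0]);ux=np.array([np.cos(Y),np.sin(Y),0])
tab=np.array([.5366,.2383,.09])
for a,b,z in [(-.018,-.005,0),(.018,-.005,0),(.018,.005,0),(-.018,.005,0),(-.018,.005,-.022),(.018,.005,-.022),(-.055,.005,-.022),(.055,-.005,-.022)]:
    p=proj(f,R,t,tab+a*ux+b*uy+[0,0,z])[0]; print((p*1.5).round(0),((p-[185,135])*5.5).round(0))
print(manip.sense()["tcp_pos"])
E
```

```text
[350. 238.] [266. 131.]
[411. 238.] [488. 130.]
[411. 221.] [489.  69.]
[350. 221.] [265.  69.]
[351. 216.] [271.  50.]
[408. 216.] [480.  50.]
[293. 216.] [56. 51.]
[466. 232.] [692. 107.]
[0.53630993 0.20318148 0.21645269]
```

View pics/w9c.png

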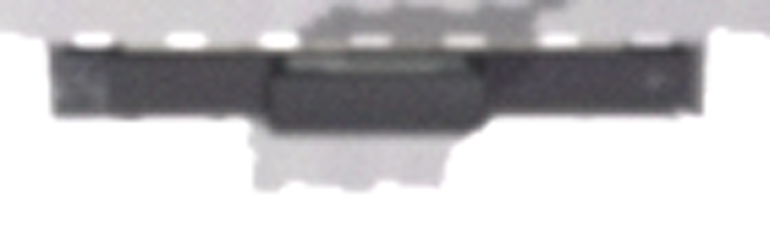

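Request:
servo_tool(deltas=[[-0.2, 0.0005, 0.035, 0, 0, 0, 0], [-0.2, 0.0005, 0.035, -0.04, 0, 0, 0], [-0.2, 0.0005, 0.035, -0.08, 0, 0, 0], [-0.2, 0.0005, 0.035, -0.115, 0, 0, 0], [-0.2, 0.0005, 0.035, -0.13, 0, 0, 0]])

```text
t: 17.6
tcp_pos: [0.534, 0.2421, 0.0821]
orientation: [-1.568, -0.113, 0.118]
wrist_force: [-0.2, -0.3, -0.7]
width: 0.0561
```

Request:
servo_tool(deltas=[[-0.2, 0, 0, 0, 0, 0, 0], [-0.2, 0, 0, 0, 0, 0, 0]])

```text
t: 17.8
tcp_pos: [0.5363, 0.2424, 0.0858]
orientation: [-1.567, -0.117, 0.114]
wrist_force: [-0.2, -0.4, -0.2]
width: 0.0566
```

```bash
python3 look.py w10
```

```text
[0.5363 0.2424 0.0858] 17.8
```

View pics/w10.png

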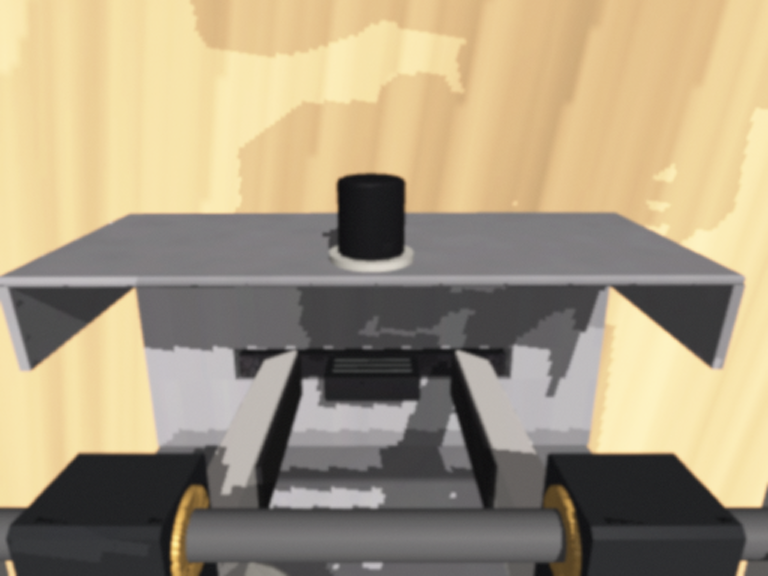

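```bash
python3 - <<'E'
import pickle
from h import *
s,f=pickle.load(open("pics/w10.pkl","rb")); R,t=cam(f,s)
im=np.clip(f["color"][225:275,200:300,::-1].astype(float)*2.5,0,255).astype(np.uint8)
cv2.imwrite("pics/w10c.png",cv2.resize(im,None,fx=7,fy=7,interpolation=cv2.INTER_CUBIC))
Y=np.radians(8.45);uy=np.array([-np.sin(Y),np.cos(Y),0]);ux=np.array([np.cos(Y),np.sin(Y),0])
tab=np.array([.537,.2383,.09])
for a,b,z in [(-.018,-.005,0),(.018,-.005,0),(.018,.005,0),(-.018,.005,0),(-.018,-.005,-.022),(.018,-.005,-.022)]:
    p=proj(f,R,t,tab+a*ux+b*uy+[0,0,z])[0]; print(((p-[200,225])*7).round(0))
E
```

```text
[117. 299.]
[565. 298.]
[569. 185.]
[114. 185.]
[140. 179.]
[544. 179.]
```

View pics/w10c.png

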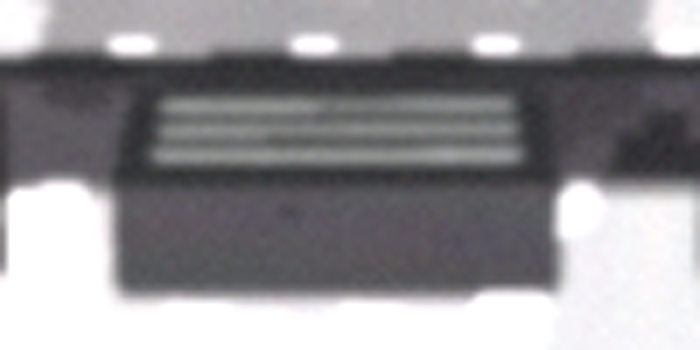

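Request:
servo_tool(deltas=[[-0.2, 0.0003, -0.004, -0.008, 0, 0, 0], [-0.2, 0.0003, -0.004, -0.014, 0, 0, 0], [1, 0.0003, -0.004, -0.014, 0, 0, 0], [1, 0.0003, -0.004, -0.014, 0, 0, 0], [1, 0.0003, -0.004, -0.014, 0, 0, 0]])

```text
t: 18.35
tcp_pos: [0.5357, 0.2374, 0.0714]
orientation: [-1.568, -0.116, 0.115]
wrist_force: [-0.0, -0.6, 0.2]
width: 0.0359
```

Request:
servo_tool(deltas=[[1, 0, 0, 0, 0, 0, 0], [1, 0, 0, 0, 0, 0, 0]])

```text
t: 18.55
tcp_pos: [0.5357, 0.2375, 0.0714]
orientation: [-1.568, -0.116, 0.115]
wrist_force: [-0.2, -0.0, 1.1]
width: 0.0355
```

Gripped at 36 mm. Draw it straight up.

Request:
servo_tool(deltas=[[1, 0, 0, 0.012, 0, 0, 0], [1, 0, 0, 0.026, 0, 0, 0], [1, 0, 0, 0.042, 0, 0, 0], [1, 0, 0, 0.058, 0, 0, 0], [1, 0, 0, 0.075, 0, 0, 0]])

```text
t: 19.05
tcp_pos: [0.5354, 0.2375, 0.1475]
orientation: [-1.568, -0.116, 0.115]
wrist_force: [0.2, -0.1, -0.4]
width: 0.0358
```

Request:
servo_tool(deltas=[[1, 0, 0, 0.025, 0, 0, 0], [1, 0, -0.005, 0.055, 0, 0, 0], [1, 0, -0.01, 0.085, 0, 0, 0], [1, 0, -0.01, 0.11, 0, 0, 0], [1, 0, -0.01, 0.11, 0, 0, 0]])

```text
t: 19.55
tcp_pos: [0.5376, 0.2279, 0.2608]
orientation: [-1.566, -0.122, 0.108]
wrist_force: [1.6, -1.0, 0.4]
width: 0.0356
```

```bash
python3 look.py w11; python3 - <<'E'
from h import *
f=manip.grab_frame("side")
cv2.imwrite("pics/s11.png",cv2.resize(f["color"][30:190,120:280,::-1],None,fx=4,fy=4,interpolation=cv2.INTER_CUBIC))
E
```

```text
[0.5376 0.2279 0.2608] 19.55
```

View pics/w11.png

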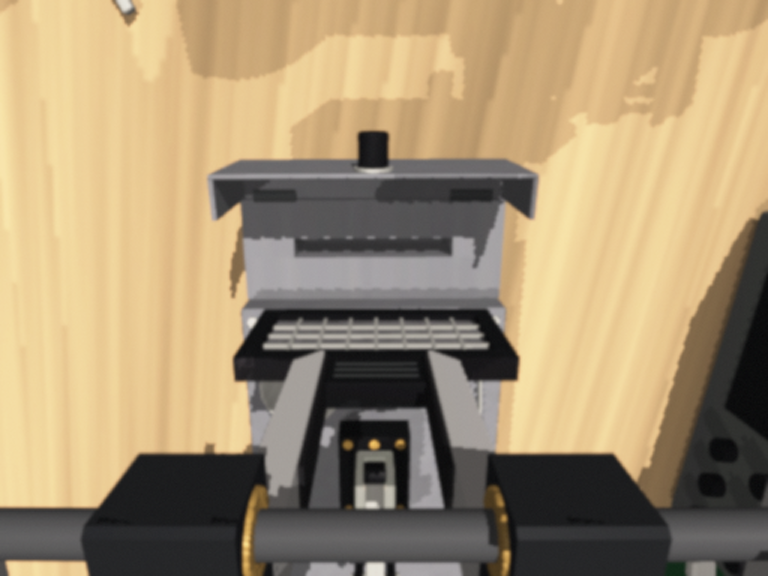

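View pics/s11.png

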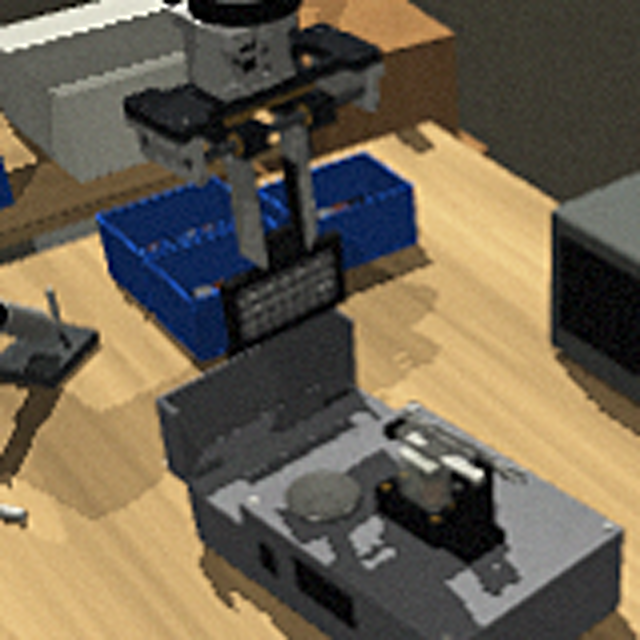

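Request:
servo_tool(deltas=[[1, 0.008, -0.025, 0, 0, 0, 0.03], [1, 0.018, -0.06, 0, 0, 0, 0.09], [1, 0.028, -0.098, 0, 0, 0, 0.16], [1, 0.038, -0.136, 0, 0, 0, 0.23], [1, 0.048, -0.174, 0, 0, 0, 0.3]])

```text
t: 20.15
tcp_pos: [0.5825, 0.0522, 0.2538]
orientation: [-1.541, -0.35, 0.356]
wrist_force: [0.9, 0.4, -0.8]
width: 0.0355
```

Request:
servo_tool(deltas=[[1, 0.011, -0.038, 0, 0, 0, 0.08], [1, 0.022, -0.076, 0, 0, 0, 0.16], [1, 0.033, -0.114, 0, 0, 0, 0.24], [1, 0.043, -0.15, -0.003, 0, 0, 0.31], [1, 0.05, -0.178, -0.006, 0, 0, 0.36]])

```text
t: 20.65
tcp_pos: [0.6329, -0.1266, 0.2474]
orientation: [-1.475, -0.629, 0.634]
wrist_force: [0.6, 0.5, -0.4]
width: 0.0359
```

Request:
servo_tool(deltas=[[1, 0.003, -0.012, -0.004, 0, 0, 0.021], [1, 0.004, -0.017, -0.007, 0, 0, 0.021], [1, 0.004, -0.017, -0.007, 0, 0, 0.021], [1, 0.004, -0.017, -0.007, 0, 0, 0.021]])

```text
t: 21.05
tcp_pos: [0.6369, -0.1405, 0.2424]
orientation: [-1.47, -0.646, 0.648]
wrist_force: [-0.5, -0.5, -1.4]
width: 0.0356
```

```bash
python3 look.py w12; python3 - <<'E'
from h import *
for n in("side","top"):
    f=manip.grab_frame(n)
    cv2.imwrite(f"pics/{n}12.png",cv2.resize(f["color"][:,:,::-1],None,fx=1.5,fy=1.5,interpolation=cv2.INTER_CUBIC))
s=manip.sense(); R=Ro.from_rotvec(s["orientation"]).as_matrix()
print(s["t"],s["tcp_pos"].round(4),s["qvel"].round(3),s["width"],np.degrees(np.arctan2(R[1,0],R[0,0])),R[:,1].round(3))
E
```

```text
[ 0.6369 -0.1405  0.2424] 21.05
21.2 [ 0.6374 -0.1405  0.2435] [ 0.    -0.002 -0.005 -0.004  0.    -0.001] 0.0358283400870459 47.505563157059164 [ 0.  0. -1.]
```

View pics/side12.png

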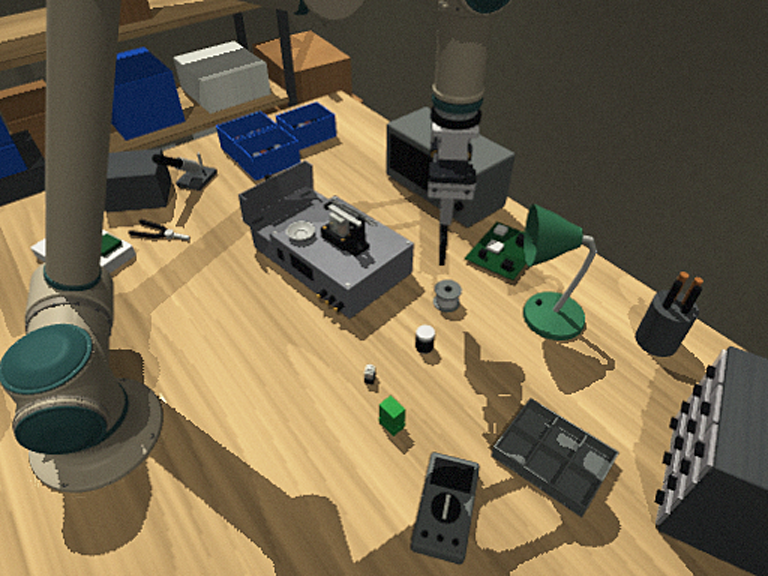

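View pics/top12.png

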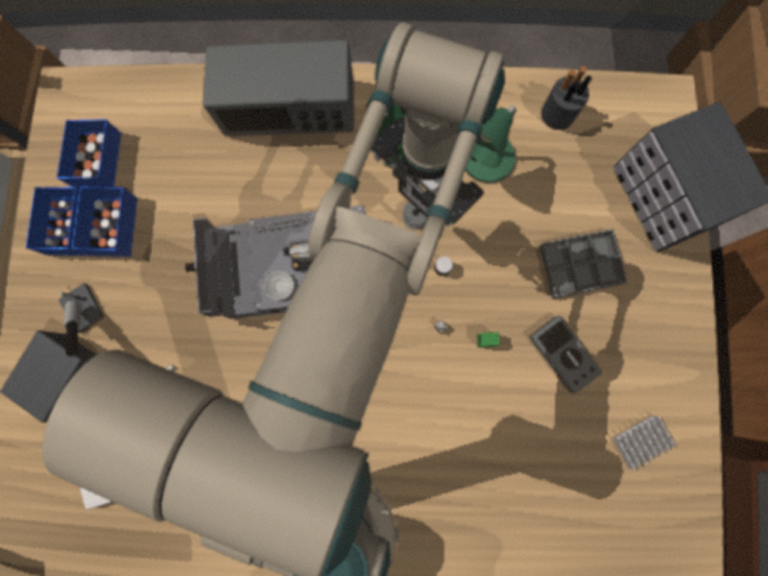

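View pics/w12.png

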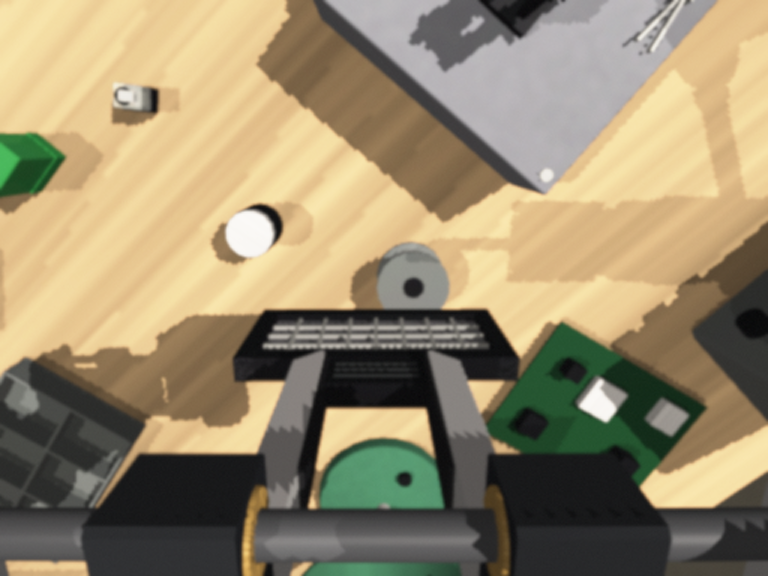

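```bash
python3 - <<'E'
from h import *
f=manip.grab_frame("side"); R,t=cam(f)
im=f["color"][:,:,::-1].copy()
a=np.radians(47.5);ux=np.array([np.cos(a),np.sin(a),0]);c=np.array([.6374,-.1405,.2101])
big=cv2.resize(im[60:190,190:400],None,fx=3.8,fy=3.8,interpolation=cv2.INTER_CUBIC)
for sx,z in[(-1,-.03),(1,-.03),(1,.03),(-1,.03)]:
    p=(proj(f,R,t,c+.055*sx*ux+[0,0,z])[0]-[190,60])*3.8; cv2.circle(big,tuple(p.astype(int).tolist()),3,(0,0,255),1)
cv2.imwrite("pics/chk.png",big)
s=manip.sense();print(s["t"],s["wrist_force"].round(1),s["width"])
E
```

```text
21.25 [ 1.1 -0.7  0.6] 0.035738560518324546
```

View pics/chk.png

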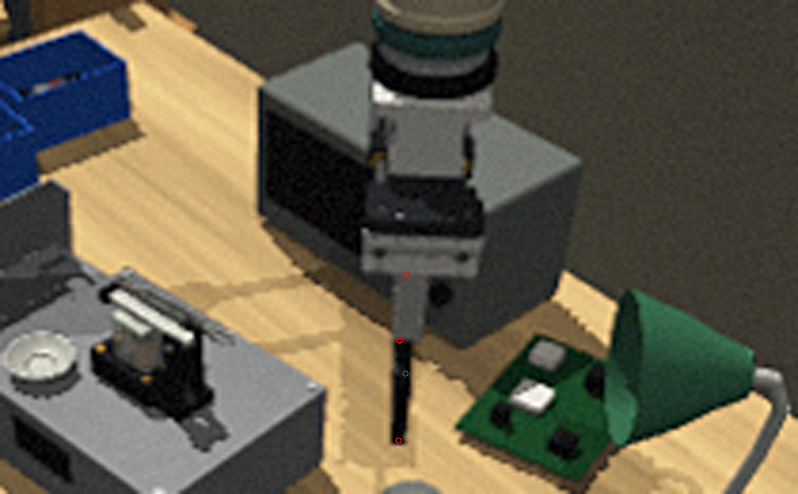

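Request:
servo_tool(deltas=[[1, 0.001, -0.001, 0, 0, 0, 0], [1, 0.001, -0.001, 0, 0, 0, 0], [1, 0.001, -0.001, 0, 0, 0, 0], [1, 0.001, -0.001, 0, 0, 0, 0]])

```text
t: 21.65
tcp_pos: [0.6385, -0.1425, 0.2433]
orientation: [-1.472, -0.647, 0.647]
wrist_force: [0.2, -0.0, -0.7]
width: 0.0359
```

```bash
python3 - <<'E'
from plant import manip
s=manip.sense(); print(s["t"],s["tcp_pos"].round(4),s["qvel"].round(3),s["width"])
print(manip.sign_off())
E
```

```text
21.65 [ 0.6385 -0.1425  0.2433] [-0.001  0.001  0.002  0.    -0.    -0.   ] 0.035918095535072136
the job is handed in; nothing more can be done
None
```

I plugged the large clear relay into its base and pressed the hold-down lever shut against its stop. Then I lifted the flap to about 1.6 rad, drew the filter out by its tab and handed in holding it in the beam at t = 21.65 s. The sign-off reports no verdict.

- **Relay and lever:** the relay's measured centre was about 1.3 mm from the pocket axis, and the gripper height put its bottom on the pocket floor. The final side picture still shows it home under the level lever.
- **Filter:** worked out from the gripper pose, its centre is about 2 mm from my estimate of the viewing point. Its yaw is within about 0.1° of square to the fitted lamp axis, and it is upright. Joint speeds were near zero and the grip opening 35.9 mm, the tab's width. It hangs clear of the lamp and the unit.
- **Other things on the bench:** nothing looks moved in the last pictures. I did not measure the bystanders one by one.
- **Disagreement:** the fixed cameras put the relay 5 mm off the wrist camera's reading, so I used the wrist camera for all close work. The lamp's position rests on the fixed cameras alone; that fit agrees within about 1 pixel except for one point at 2 pixels.

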